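Release the stuck tray of a dead cassette reader with the release pin

TASK

The cassette reader has lost power with a test cassette inside. Take the release pin from its stand, reach through the slot in the reader's sloping panel and feel along it for the springy latch that hides behind it, pressing lightly and never forcing the pin, until the tray pops out. Draw the tray out to its stop with the cassette still lying in it, put the pin back upright in its stand, and leave the two little dropper bottles beside the reader undisturbed.

Things in the scene. Friction and masses are not known exactly. Their poses are not given: they have to be found in the camera images.
- reader: White bench reader, 145 x 120 x 116 mm (x, y, z), fixed. Origin under its middle at surface height, z up; its front, a 45 mm high upright face with the tray's mouth, faces its -x. From there a panel, 100 mm long, slopes up and back (+x) at 45 degrees from horizontal, with a dark blank display in its upper part and a grey-trimmed slot below the display.
- slot (a point): Centre of the access slot, on the outer surface of the sloping panel (axes as the reader's). The slot is 36 mm long (along the reader's y) and 10 mm wide; the panel is 3 mm thick. A pin goes in square to the panel, along (0.707, 0, -0.707) in the reader's frame, 45 degrees from vertical; up the panel is (0.707, 0, 0.707).
- latch_zone (a point): Point 29 mm straight in behind the slot's centre, where a pin meets a rigid carrier, fixed to the reader. Flush in it is the latch pad, 12 mm long along y with 2 mm of gap at either end, its middle up to 11 mm to either side of this point, where is not known. The carrier does not yield; the pad yields up to 10 mm inwards on a spring of 3 N rising to 7 N, plus a little friction.
- latch (a joint): How far the latch pad is pressed in, m: 0 at rest, 0.010 fully in; it springs back. At 0.006 to 0.007 it frees the tray, which then pops out by itself.
- tray (a joint): How far the tray is out, m: 0 shut and latched, about 0.018 when it has popped out, 0.075 at its stop. It slides along the reader's -x with about 1.2 N of friction and stays where it is left.
- tab (a point): Middle of the blue upright tab on the tray's front, for pinching across its thickness: 26 mm long along the reader's x, 10 mm thick along y, 32 mm high, its top 12 mm above this point (38 mm above the surface). It stands free in front of the reader; when shut, its front end is 100 mm from the reader's middle.
- tray_bed (a point): Middle of the tray's inner floor, 12 mm above the surface, where the cassette lies; it moves with the tray.
- cassette: White flat test cassette, 70 x 20 x 5 mm, lying loose in the tray's recess, hidden while the tray is shut. Origin at the centre of its underside; its long axis is its y.
- pin_handle (a point): Middle of the release pin's orange square handle, 14 x 14 x 52 mm; axes as the pin's: z from the tip up through the handle, the flats face x and y. Below the handle are a steel collar (22 mm across, 4 mm thick, its underside 66 mm above the tip) and a steel shaft, 5 mm thick and 66 mm long, with a round tip. 50 g.
- pin_tip (a point): Tip of the release pin, 96 mm below the middle of the handle along the pin's z (axes as the pin's).
- stand_mouth (a point): Mouth of the hole in the top of the pin's grey stand (56 x 56 x 72 mm on a 70 mm foot, fixed); the hole is upright, 12 mm across, 69 mm deep, and the pin's collar rests on its rim, so that the pin stands upright in it.
- dropper_green: Loose bystander: small white dropper bottle with a green band, 29 mm across, 71 mm high; origin under its middle.
- dropper_red: Loose bystander: small white dropper bottle with a red top, 25 mm across, 57 mm high; origin under its middle.
- pin: The release pin; origin at its tip, z towards the handle.
Mind the look-alikes: they are no part of the job. There is more than one size of the pin; the job needs the middle-sized.

How it is judged:
By the outcome, as a careful person would: the job done as asked, in the order asked, and still so for the second after the job is handed in, with the robot touching nothing.
It also fails if it takes over 69 s, if anything falls off the work surface, if the arm or the gripper's body presses on something with over 40 N, if the wrist force passes 120 N, or if a joint passes its speed limit or range.

ROBOT

A 6-joint arm with a two-finger parallel gripper is mounted at the origin on a cart in front of the work surface, level with it; the furniture and walls round the work are solid. World frame = base frame: x ahead of the robot, y to its left, z up, the work surface at z = 0. Lengths are in mm, angles in rad, forces in N, time in s.
With the tool pointing down it reaches from about 275 to 825 mm from the base axis. Payload 4.9 kg.
Tool frame: the origin (TCP) lies at the very end of the fingers, on their centre line; the grasp point (between the pads) lies 19 mm behind it; z points along the fingers, y is the direction in which the jaws open and shut (so a half turn about z gives the same grasp; the last joint's range is limited). The gripper opens to 85 mm and grips with 20 to 120 N. Pads are 22 mm wide; open, the fingers measure 114 mm over their backs; the gripper's body (76 mm by 85 mm) begins 54 mm behind the grasp point. The pads swing forward as they close: fully open they stand 13 mm farther back than shut.
Start: joints at [0.977, 0.326, -0.193, 1.052, 0, 1.437], TCP at [244.07, 492.898, 231.281] pointing down, gripper open.
Joint ranges: [-2.65, 2.65], [-0.97, 1.79], [-1.3, 1.35], [-1.93, 2.1], [-1.47, 1.37], [-3.14, 3.14]. Speed limits (rad/s): [2.57, 2.57, 3.14, 3.14, 3.14, 3.14].

INTERFACE

Orientations are given as [roll, pitch, yaw] about the fixed x, y, z axes, in that order (R = Rz(yaw) Ry(pitch) Rx(roll)).
In Python, from bench import bot, solve_ik, imaging gives the robot as it stands. Calls block until the motion is done:
- bot.move_ptp(position, orientation): joint-space move of the TCP to a pose.
- bot.movel(position, rot=None, max_speed=150, threshold=None): straight line of the TCP; rot=None keeps the orientation; max_speed is the mean speed in mm/s. With threshold (N) it stops when the force on the tool has changed by that much, and returns True; else False.
- bot.move_j(angles): joint-space move.
- bot.grip(opening, effort=None): opening from 0.0 (shut) to 1.0 (fully open); effort is the grip in N (None keeps the last); returns when the fingers have stopped.
- bot.dwell(seconds).
- solve_ik(position, orientation): joint angles nearest the present ones, or None.
- bot.get_state(): the state.
- imaging.capture(name): name is "side" or "top"; returns the picture (384x512x3 uint8, blue, green, red); there is no depth.
- imaging.camera_model(name): a dict with "K" (3x3 intrinsics, pixels), "position" and "rotation" of the camera in the world. Camera axes: x right, y up, looking along -z (the intrinsics and any distortion apply to the point x, -y, -z); pixel columns grow to the right and rows downward; lengths in mm; the calibration is good to about 2 mm. A picture is of the moment at which its call begins. camera_model takes no time and is no camera call.
A pose or a line that the arm cannot do raises bot.IKError and nothing moves.
- bot.sign_off(): hands the job in, once; it reports no verdict.
The state is a dict: "t": time; "qpos": joint angles; "joint_velocities": joint speeds; "effort": joint torques, N m; "tcp_pos": TCP position; "orientation": TCP orientation; "contact_force": force on the tool from outside, world axes, zero at the start; "wrist_torque": the same for the moment, N m; "opening": opening from 0.0 (shut) to 1.0 (fully open).
Only numpy, scipy, OpenCV 4.12 (cv2) and the standard library are available. Lean on these libraries where they do the work, as an engineer would, in place of code of your own. Each camera call takes 0.05 s, during which the arm holds its last target.

## Working session

There is one attempt and no reset: what is moved stays moved. The work goes in short steps, each a Python script; the robot and the scene stay as the last script left them, time stands still between calls to the robot, and variables do not carry over. Pictures are saved under pics/ and viewed, and the job is handed in when it is done.

```bash
ls; mkdir -p pics
python3 - <<'E'
from bench import bot, solve_ik, imaging
import cv2
for n in("side","top"):
    im=imaging.capture(n); cv2.imwrite(f"pics/{n}0.png",im)
    m=imaging.camera_model(n); print(n,m)
s=bot.get_state(); print(s)
E
```

```text
pics
side {'K': array([[484.66025777,   0.        , 256.77147342],
       [  0.        , 484.66025777, 183.781596  ],
       [  0.        ,   0.        ,   1.        ]]), 'position': array([ 191.86251066, 1149.73994238,  542.93058897]), 'rotation': array([ 1.12149387,  0.0249746 , -2.768774  ])}
top {'K': array([[471.2150739 ,   0.        , 263.18218969],
       [  0.        , 471.2150739 , 196.18086747],
       [  0.        ,   0.        ,   1.        ]]), 'position': array([ 341.56912957,  293.75684167, 1033.51571441]), 'rotation': array([ 0.21929916, -0.00753344, -1.52317049])}
{'t': 0.1, 'qpos': array([ 9.76794860e-01,  3.26878080e-01, -1.93509019e-01,  1.05202278e+00,
       -1.97590900e-05,  1.43658095e+00]), 'joint_velocities': array([-0.00218313,  0.00055336,  0.00411986,  0.0002603 ,  0.0004234 ,
        0.00053309]), 'effort': array([ 6.03433837e-04, -4.44239402e+01,  2.63036960e+01,  7.91049970e-03,
       -1.17021709e-04, -1.28381078e-05]), 'tcp_pos': array([243.76058555, 492.42340958, 230.56608632]), 'orientation': array([-3.13999097e+00, -1.96331977e-04,  2.68180642e+00]), 'contact_force': array([1.10382084, 0.35490673, 0.9863562 ]), 'wrist_torque': array([-0.08121226,  0.03282707,  0.03968314]), 'opening': 0.9984586553943579}
```

View pics/side0.png

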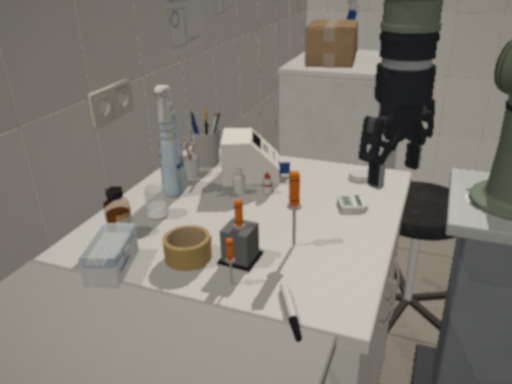

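View pics/top0.png

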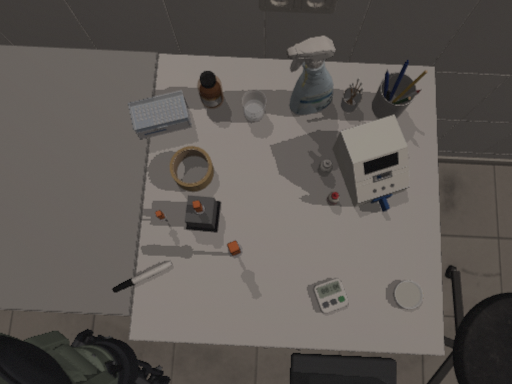

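```bash
cat > h.py <<'E'
import numpy as np, cv2
from scipy.spatial.transform import Rotation as R
from bench import bot, solve_ik, imaging
def cam(n):
    m=imaging.camera_model(n); return np.array(m["K"]),np.array(m["position"]),R.from_euler('xyz',m["rotation"]).as_matrix(),m
def ray(n,u,v):
    K,p,Rm,_=cam(n); d=np.linalg.inv(K)@[u,v,1]; d=Rm@[d[0],-d[1],-d[2]]; return p,d/np.linalg.norm(d)
def onz(n,u,v,z):
    p,d=ray(n,u,v); return p+d*(z-p[2])/d[2]
def proj(n,X):
    K,p,Rm,_=cam(n); c=Rm.T@(np.array(X,float)-p); q=K@[c[0],-c[1],-c[2]]; return q[:2]/q[2]
def tri(a,b):
    p,d=ray("side",*a); q,e=ray("top",*b)
    A=np.stack([d,-e],1); s=np.linalg.lstsq(A,q-p,rcond=None)[0]
    x,y=p+d*s[0],q+e*s[1]; return (x+y)/2,np.linalg.norm(x-y)
def snap(n,name,box=None,f=1):
    im=imaging.capture(n); cv2.imwrite(f"pics/raw_{name}.png",im)
    if box: im=im[box[1]:box[3],box[0]:box[2]]
    cv2.imwrite(f"pics/{name}.png",cv2.resize(im,None,fx=f,fy=f,interpolation=cv2.INTER_CUBIC)); return im
E
python3 - <<'E'
import cv2
from h import *
print(cam("side")[3].keys())
for n in("side","top"): print(n,proj(n,[243.8,492.4,230.6]))
s=cv2.imread("pics/side0.png");t=cv2.imread("pics/top0.png")
def w(im,b,f,n): cv2.imwrite(n,cv2.resize(im[b[1]:b[3],b[0]:b[2]],None,fx=f,fy=f,interpolation=cv2.INTER_CUBIC))
w(s,(210,120,310,210),8,"pics/s_reader.png")
w(t,(310,110,420,220),5,"pics/t_reader.png")
w(s,(200,160,320,290),4,"pics/s_pins.png")
w(t,(140,190,270,270),6,"pics/t_pins.png")
E
```

```text
dict_keys(['K', 'position', 'rotation'])
side [394.0222199  185.73927985]
top [134.03336978 357.01639229]
```

View pics/s_reader.png

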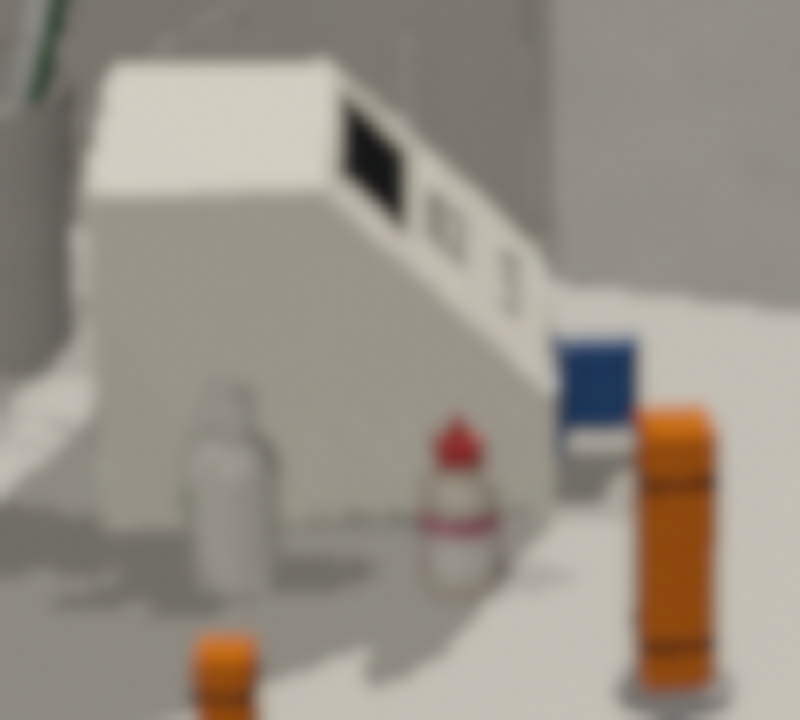

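View pics/t_reader.png

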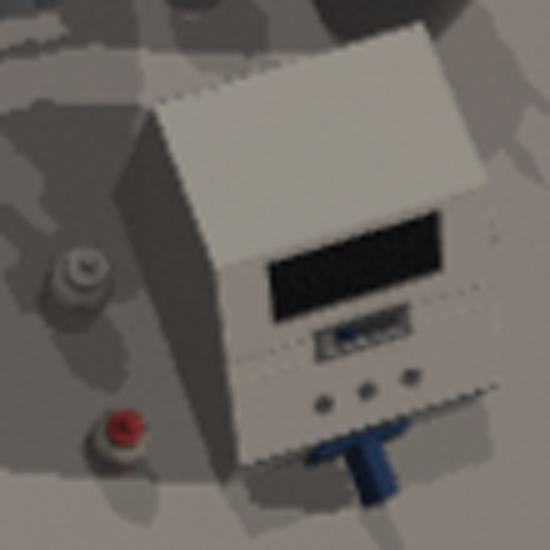

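View pics/s_pins.png

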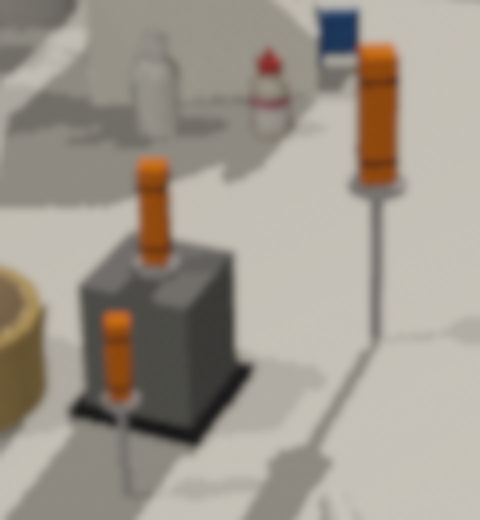

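View pics/t_pins.png

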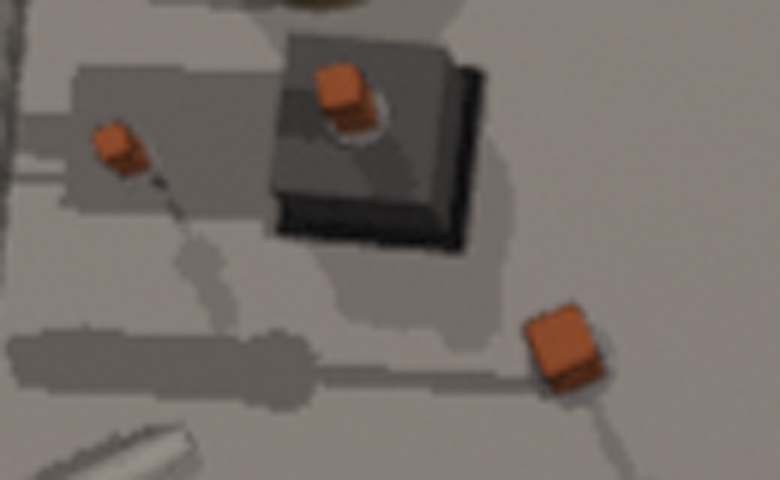

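Run:
```python
from h import *
from scipy.optimize import least_squares
c=lambda u,v:(310+u/5,110+v/5)
# reader-frame pts -> pixels
T=[((72.5,60,116),c(158,106)),((72.5,-60,116),c(422,22)),((-1.8,-60,116),c(488,180)),((-1.8,60,116),c(218,266)),((-72.5,60,45),c(238,466)),((-72.5,-60,45),c(498,386))]
W=[];L=[]
for X,p in T:
    q=onz("top",*p,X[2]); W.append(q[:2]);L.append(X[:2]); print(X,q.round(1))
d=lambda u,v:(210+u/8,120+v/8)
S=[((72.5,60,116),d(90,192)),((72.5,-60,116),d(112,62)),((-1.8,-60,116),d(332,60)),((-1.8,60,116),d(325,190)),((-72.5,60,45),d(553,395)),((-72.5,60,0),d(550,520)),((72.5,60,0),d(100,525)),((-72.5,-60,45),d(548,265))]
for X,p in S:
    q=onz("side",*p,X[2]); print('s',X,q.round(1))
def tf(P,X): 
    a=P[2]; return np.array([P[0]+np.cos(a)*X[0]-np.sin(a)*X[1],P[1]+np.sin(a)*X[0]+np.cos(a)*X[1],X[2]])
def res(P,sets):
    return np.concatenate([proj(n,tf(P,X))-p for n,l in sets for X,p in l])
for sets in ([("top",T)],[("side",S)],[("top",T),("side",S)]):
    r=least_squares(res,[580,100,0.3],args=(sets,),loss='soft_l1'); print(r.x,r.fun.round(1))
P=r.x
# slot
q=[c(312,332),c(410,302),c(412,332),c(316,362)]
u=np.mean(q,0); print("slot px",u)
# intersect with panel: z=45+ (xr+72.5)
o,dd=ray("top",*u); a=P[2]; n=np.array([-np.cos(a),-np.sin(a),1])
p0=tf(P,(-72.5,0,45)); X=o+dd*((p0-o)@n)/(dd@n)
Rz=np.array([[np.cos(a),np.sin(a)],[-np.sin(a),np.cos(a)]]); print("slot",X,Rz@(X[:2]-P[:2]), X[2])
for qq in q:
    o,dd=ray("top",*qq);Y=o+dd*((p0-o)@n)/(dd@n); print((Rz@(Y[:2]-P[:2])).round(1),Y[2].round(1))
# slot side
us=d(447,220); o,dd=ray("side",*us);Y=o+dd*((p0-o)@n)/(dd@n); print("slot side",Y,(Rz@(Y[:2]-P[:2])))
# tab
print("tab pred",tf(P,(-87,0,26)),proj("top",tf(P,(-87,0,38))),proj("side",tf(P,(-87,0,26))),"meas",c(376,485))
```

```text
(72.5, 60, 116) [691.2 141.7 116. ]
(72.5, -60, 116) [733.7  32.3 116. ]
(-1.8, -60, 116) [665.9   6.1 116. ]
(-1.8, 60, 116) [623.7 116.6 116. ]
(-72.5, 60, 45) [556.6  93.7  45. ]
(-72.5, -60, 45) [597.5 -18.7  45. ]
s (72.5, 60, 116) [689.3 146.8 116. ]
s (72.5, -60, 116) [734.   34.3 116. ]
s (-1.8, -60, 116) [664.   10.5 116. ]
s (-1.8, 60, 116) [621.  123.2 116. ]
s (-72.5, 60, 45) [556.6  96.8  45. ]
s (-72.5, 60, 0) [558.6  94.6   0. ]
s (72.5, 60, 0) [694.5 143.7   0. ]
s (-72.5, -60, 45) [593.4  -4.9  45. ]
[6.45352775e+02 6.22493074e+01 3.56527433e-01] [-1.  -0.6  0.5 -0.2  0.4  0.6 -0.6  0.4  0.3  0.1  0.3 -0.4]
[6.44954660e+02 6.56688803e+01 3.52309221e-01] [-1.1 -0.1  0.1  0.   0.3 -0.2 -0.3 -0.3  0.1  0.   0.6  0.5  0.2  0.6
 -0.2 -1.6]
[645.62421907  62.77022404 -12.21134662] [-1.2 -0.8  0.3 -0.3  0.1  0.5 -0.9  0.3 -0.  -0.1 -0.  -0.4 -0.8 -0.5
  0.2 -0.3  0.4 -0.6 -0.1 -0.8  0.3 -0.5  0.8 -0.   0.5  0.2 -0.1 -2. ]
slot px [382.5 176.4]
slot [609.38863626  48.44119811  78.54318151] [-38.95681849  -0.8394868 ] 78.54318150624044
[-33.5  21.1] 84.0
[-33.7 -22.7] 83.8
[-44.3 -22.6] 73.2
[-44.4  20.7] 73.1
slot side [610.21392171  46.72097764  78.71902987] [-38.78097013  -2.73931098]
tab pred [564.04970004  32.52790525  26.        ] [385.23768924 201.84019615] [284.42306017 166.15302718] meas (385.2, 207.0)
```

Run:
```python
from h import *
e=lambda u,v:(140+u/6,190+v/6)
f=lambda u,v:(200+u/4,160+v/4)
print("stand top corners z72")
C=[onz("top",*e(*p),72) for p in [(290,35),(447,48),(435,205),(275,190)]]
for x in C: print(x.round(1))
C=np.array(C);print("mean",C.mean(0), [np.degrees(np.arctan2(*(C[(i+1)%4]-C[i])[[1,0]])).round(1) for i in range(4)],[np.linalg.norm(C[(i+1)%4]-C[i]).round(1) for i in range(4)])
Cs=np.array([onz("side",*f(*p),72) for p in [(80,288),(190,310),(234,252),(132,232)]]);print(Cs.round(1),Cs.mean(0))
print("handle top z128", onz("top",*e(337,84),128), onz("side",*f(152,160),128))
print("collar", onz("top",*e(356,112),76), onz("side",*f(157,262),76))
print("handle top tri",tri(f(152,163),e(340,85)))
# handle corner orientation
H=np.array([onz("top",*e(*p),128) for p in [(315,70),(355,63),(363,97),(325,107)]])
print(H.round(1),[np.degrees(np.arctan2(*(H[(i+1)%4]-H[i])[[1,0]])).round(1) for i in range(4)],[np.linalg.norm(H[(i+1)%4]-H[i]).round(1) for i in range(4)])
# big pin, small pin
print("big",tri(f(378,50),e(560,338)),"small",tri(f(117,315),e(113,140)))
print("green", onz("side",230+7,120+75,0), tri((210+228/8,120+385/8),(310+88/5,110+268/5)))
print("red", tri((210+457/8,120+425/8),(310+126/5,110+428/5)))
```

```text
stand top corners z72
[549.  452.9  72. ]
[547.1 398.   72. ]
[491.8 398.3  72. ]
[494.3 453.6  72. ]
mean [520.55191043 425.68579908  72.        ] [np.float64(-92.0), np.float64(179.7), np.float64(87.4), np.float64(-0.7)] [np.float64(54.9), np.float64(55.3), np.float64(55.3), np.float64(54.7)]
[[548.4 458.3  72. ]
 [492.7 459.3  72. ]
 [492.5 404.3  72. ]
 [546.7 402.5  72. ]] [520.08405557 431.09024559  72.        ]
handle top z128 [521.34385165 426.96355343 128.        ] [522.87966056 427.08973503 128.        ]
collar [522.16623548 427.3077375   76.        ] [520.97091356 431.04348496  76.        ]
handle top tri (array([522.28851504, 426.52827735, 126.04942637]), np.float64(1.7309526490634406))
[[525.7 434.5 128. ]
 [528.6 421.6 128. ]
 [517.4 418.2 128. ]
 [513.5 430.3 128. ]] [np.float64(-77.0), np.float64(-162.7), np.float64(108.0), np.float64(19.3)] [np.float64(13.2), np.float64(11.7), np.float64(12.7), np.float64(12.9)]
big (array([438.69833447, 347.22369981, 161.20820475]), np.float64(0.7726428281241071)) small (array([505.92450578, 506.03614851,  94.24448909]), np.float64(1.6596706381214081))
green [637.89529561 180.51544807   0.        ] (array([637.15932853, 162.72479242,  64.77953075]), np.float64(2.7333604024423406))
red (array([570.26323643, 143.49344825,  52.69195928]), np.float64(2.276708861604381))
```

```bash
cat >> h.py <<'E'
def orient(z,jaw):
    z=np.array(z,float);z/=np.linalg.norm(z);y=np.array(jaw,float);y-=z*(y@z);y/=np.linalg.norm(y);x=np.cross(y,z)
    return R.from_matrix(np.stack([x,y,z],1)).as_euler('xyz')
A=0.355; RD=np.array([645.5,63.3,0]); RX=np.array([np.cos(A),np.sin(A),0]);RY=np.array([-np.sin(A),np.cos(A),0]);UZ=np.array([0,0,1.])
INS=(RX-UZ)/2**.5; UP=(RX+UZ)/2**.5
SLOT=RD+RX*-38.8+UZ*78.7
HAND=17
def jawdir(deg): return np.array([np.cos(np.radians(deg)),np.sin(np.radians(deg)),0])
E
python3 - <<'E'
from h import *
print(SLOT)
for deg in(17,107,-163,-73):
    o=orient([0,0,-1],jawdir(deg)); 
    q=solve_ik([521,427.5,86],o); q2=solve_ik([521,427.5,190],o);print("grasp",deg,None if q is None else q.round(2),None if q2 is None else q2.round(2))
for k in range(0,360,30):
    jaw=RY*np.cos(np.radians(k))+UP*np.sin(np.radians(k)); o=orient(INS,jaw)
    out=[]
    for d in (-40,0,40):
        q=solve_ik(SLOT+INS*(d-74),o); out.append(None if q is None else q.round(2))
    print(k,out)
tab=RD-RX*(87+18)+UZ*26
for s in(1,-1):
  for extra in(0,57):
    p=tab-RX*extra+UZ*-10; q=solve_ik(p,orient([0,0,-1],s*RY)); print("tab",s,extra,p,q if q is None else q.round(2))
    q=solve_ik(p,orient([.5*RX[0],.5*RX[1],-.866],s*RY)); print(" tilt",q if q is None else q.round(2))
E
```

```text
[609.11931623  49.81349383  78.7       ]
grasp 17 [ 0.58  0.67 -0.02  0.88  0.    1.85] [0.58 0.58 0.11 1.1  0.   1.85]
grasp 107 [ 0.58  0.67 -0.02  0.88  0.    0.28] [0.58 0.58 0.11 1.1  0.   0.28]
grasp -163 [ 0.58  0.67 -0.02  0.88 -0.   -1.29] [ 0.58  0.58  0.11  1.1  -0.   -1.29]
grasp -73 [ 0.58  0.67 -0.02  0.88  0.   -2.86] [ 0.58  0.58  0.11  1.1   0.   -2.86]
0 [array([-0.38,  0.09, -1.11, -0.27,  0.49, -0.57]), array([-0.32,  0.22, -1.09, -0.4 ,  0.46, -0.52]), array([-0.28,  0.33, -1.06, -0.5 ,  0.43, -0.48])]
30 [array([-0.38,  0.09, -1.11, -0.27,  0.49, -0.04]), array([-0.32,  0.22, -1.09, -0.4 ,  0.46,  0.  ]), array([-0.28,  0.33, -1.06, -0.5 ,  0.43,  0.05])]
60 [array([-0.38,  0.09, -1.11, -0.27,  0.49,  0.48]), array([-0.32,  0.22, -1.09, -0.4 ,  0.46,  0.53]), array([-0.28,  0.33, -1.06, -0.5 ,  0.43,  0.57])]
90 [array([-0.38,  0.09, -1.11, -0.27,  0.49,  1.  ]), array([-0.32,  0.22, -1.09, -0.4 ,  0.46,  1.05]), array([-0.28,  0.33, -1.06, -0.5 ,  0.43,  1.09])]
120 [array([-0.38,  0.09, -1.11, -0.27,  0.49,  1.53]), array([-0.32,  0.22, -1.09, -0.4 ,  0.46,  1
[... 991 characters left out ...]
0.43, -1.53])]
330 [array([-0.38,  0.09, -1.11, -0.27,  0.49, -1.09]), array([-0.32,  0.22, -1.09, -0.4 ,  0.46, -1.04]), array([-0.28,  0.33, -1.06, -0.5 ,  0.43, -1.  ])]
tab 1 0 [547.04711867  26.80301165  16.        ] [-0.09  0.56 -0.45  0.56  0.   -0.44]
 tilt [-0.25  0.44 -0.98 -0.29  0.29 -0.54]
tab 1 57 [493.60126881   6.99036083  16.        ] [-0.14  0.49 -0.6   0.49  0.   -0.49]
 tilt [-0.34  0.39 -1.1  -0.34  0.33 -0.62]
tab -1 0 [547.04711867  26.80301165  16.        ] [-0.09  0.56 -0.45  0.56  0.    2.7 ]
 tilt [-0.25  0.44 -0.98 -0.29  0.29  2.61]
tab -1 57 [493.60126881   6.99036083  16.        ] [-0.14  0.49 -0.6   0.49  0.    2.65]
 tilt [-0.34  0.39 -1.1  -0.34  0.33  2.52]
```

Run:
```python
from h import *
o=orient([0,0,-1],jawdir(HAND))
bot.grip(0.55,60)
bot.move_ptp([521,427.5,160],o)
print(bot.get_state()["t"],bot.get_state()["tcp_pos"],bot.get_state()["contact_force"])
snap("top","t1",(130,170,290,290),5); snap("side","s1",(180,120,320,290),3)
```

```text
1.6917 [519.93860294 428.28058594 160.46295048] [0.04126934 0.22716802 0.02064785]
```

View pics/t1.png

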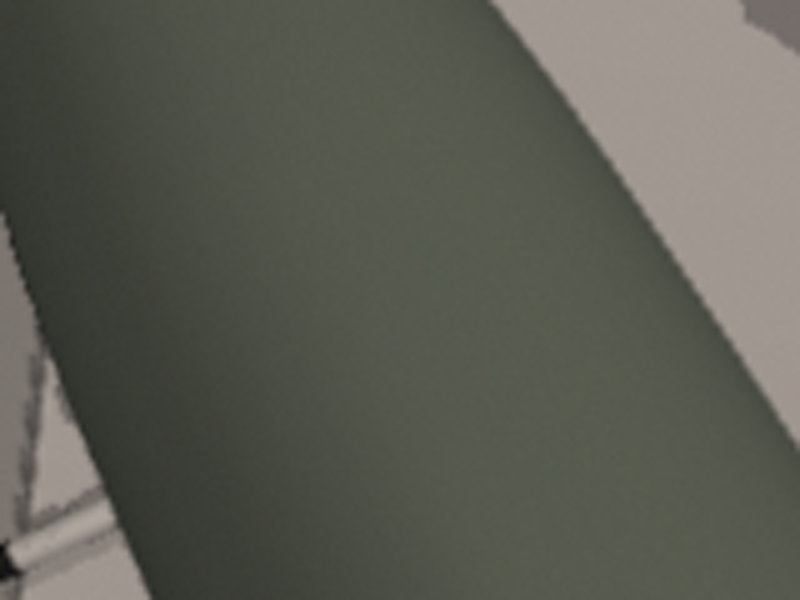

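View pics/s1.png

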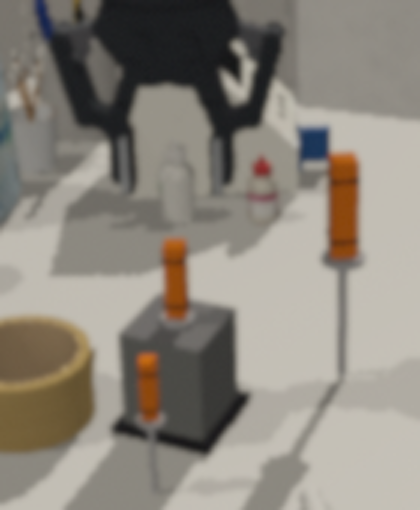

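Run:
```python
from h import *
s=lambda:bot.get_state()
print(s()["tcp_pos"])
print(bot.movel([521,427.5,86],None,120,threshold=8)); print(s()["tcp_pos"],s()["contact_force"])
bot.grip(0.0,60); a=s(); print(a["t"],a["tcp_pos"],a["contact_force"],a["opening"],a["wrist_torque"])
snap("side","s2",(190,130,310,290),5)
```

```text
[519.70349156 428.77316538 160.91672784]
False
[521.34249634 427.97255221  86.77060918] [-0.04737112 -0.01840912  0.38430169]
2.95 [521.67552005 427.91131865  87.15748763] [ 0.06698418 -0.16843788  4.79320007] 0.1527763270555115 [-0.0367564   0.12955382  0.00032747]
```

View pics/s2.png

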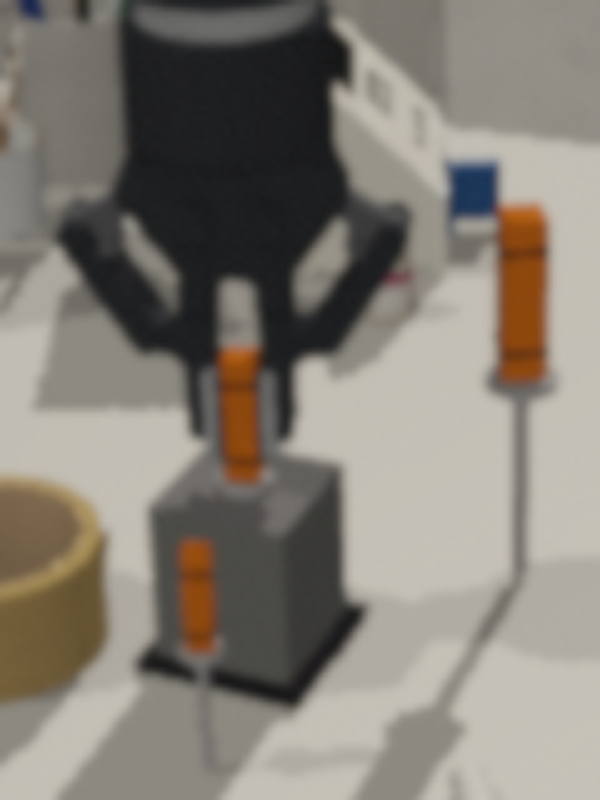

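```bash
cat >> h.py <<'E'
L=81.0
OI=orient(INS,UP)
def tcp_for_tip(tip): return np.array(tip)-INS*L
def tip_now():
    s=bot.get_state(); Rm=R.from_euler('xyz',s["orientation"]).as_matrix(); return s["tcp_pos"]+Rm[:,2]*L
def slotc(P): # world -> (y along slot, up, depth) rel SLOT
    d=np.array(P)-SLOT; return np.array([d@RY,d@UP,d@INS])
E
python3 - <<'E'
from h import *
s=lambda:bot.get_state()
bot.movel([521.5,427.9,215],None,200); a=s();print(a["t"],a["tcp_pos"],a["contact_force"],a["opening"])
bot.move_ptp([560,200,230],orient([0,0,-1],RX)); print(s()["t"])
bot.move_ptp(tcp_for_tip(SLOT-INS*25),OI); a=s();print(a["t"],a["tcp_pos"],slotc(tip_now()),a["contact_force"])
snap("top","t3",(310,110,420,220),5); snap("side","s3",(210,100,320,190),7)
print(proj("side",tip_now()),proj("top",tip_now()),proj("side",SLOT),proj("top",SLOT))
E
```

```text
3.7917 [520.79616981 427.43048842 213.46510164] [-0.16129539  0.28282495 -1.1434467 ] 0.1500849811418025
4.7167
5.9667 [540.03764787  24.18634459 154.27841463] [  0.03094564   1.39777855 -24.54303877] [ 0.2387311  -0.38309484 -0.70967474]
[271.99888085 141.20587121] [386.96425591 181.41189027] [265.85531909 147.97013978] [381.86668236 176.47320531]
```

View pics/t3.png

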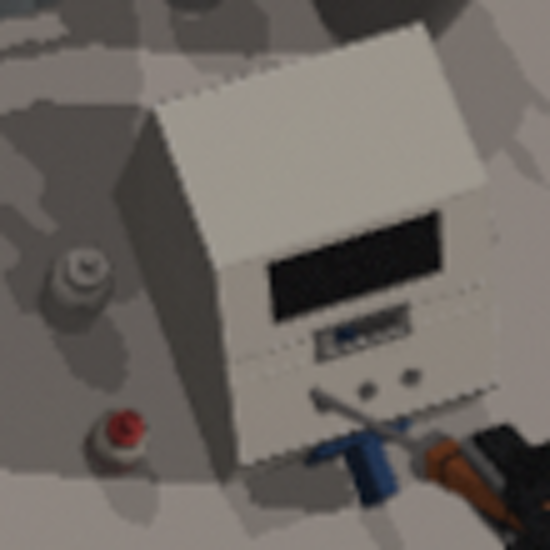

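View pics/s3.png

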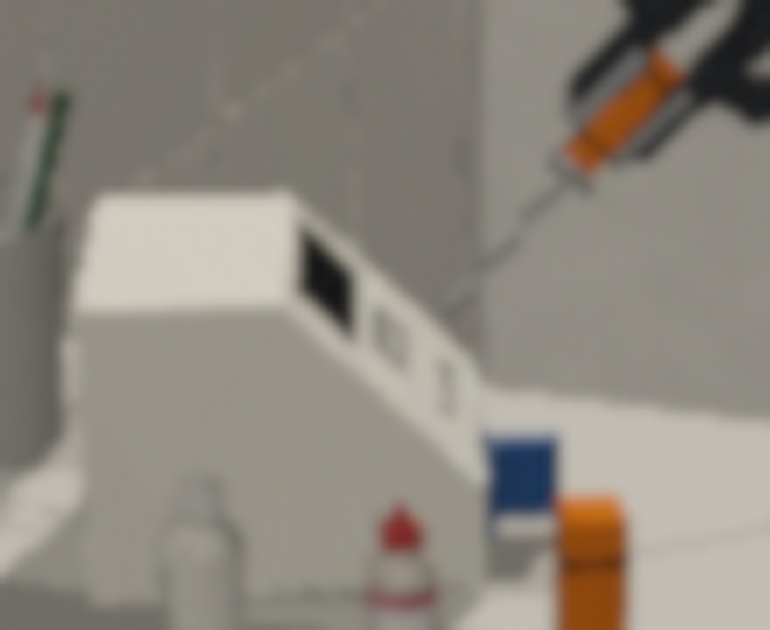

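Run:
```python
from h import *
tt=(310+318/5,110+397/5); ts=(210+447/7,100+306/7)
X,e=tri(ts,tt); print("tip",X,e,slotc(X), "expected",slotc(tip_now()))
ct=(310+432/5,110+450/5); cs=(210+574/7,100+168/7)
C,e=tri(cs,ct); print("collar",C,e); ax=(X-C); print(np.linalg.norm(ax)); ax/=np.linalg.norm(ax); print(ax,INS,ax@INS,ax@RY,ax@UP,ax@INS)
s=bot.get_state(); print(proj("top",s["tcp_pos"]),proj("top",tip_now()-INS*68),ct,proj("side",tip_now()-INS*68),cs)
print(R.from_euler('xyz',s["orientation"]).as_matrix(),UP,RY,INS,s["contact_force"],s["wrist_torque"])
```

```text
tip [576.32179649  73.41500325 102.64625674] 4.010148935425798 [ 33.52997431   0.98813562 -32.87698543] expected [ -0.07494224   1.58323606 -24.47711157]
collar [543.00746127  39.44859871 147.5347317 ] 2.5287943168846634
65.41052478523915
[ 0.50931154  0.51928042 -0.68625768] [ 0.66301619  0.2457835  -0.70710678] 0.9505698175242269 0.30986967420227823 -0.01994510019358272 0.9505698175242269
[405.58013004 201.7056138 ] [402.38763021 198.22473341] (396.4, 200.0) [290.73014659 123.10561341] (292.0, 124.0)
[[-3.49099241e-01  6.61788463e-01  6.63449885e-01]
 [ 9.37085354e-01  2.47199015e-01  2.46502915e-01]
 [-8.71372893e-04  7.07763151e-01 -7.06449264e-01]] [0.66301619 0.2457835  0.70710678] [-0.34759037  0.93764649  0.        ] [ 0.66301619  0.2457835  -0.70710678] [-0.11150585  0.2439089   0.08989598] [-0.24644538  0.66328743 -0.03346819]
```

```bash
cat >> h.py <<'E'
PHI=np.radians(19.0)
TIPT=np.array([100*np.sin(PHI),0,-19+100*np.cos(PHI)])
def setphi(deg):
    global PHI,TIPT,OI,RI
    PHI=np.radians(deg); TIPT=np.array([100*np.sin(PHI),0,-19+100*np.cos(PHI)])
    # tool: pin axis = sin*x+cos*z = INS ; y=UP ; x perp
    B=np.stack([RY,UP,INS],1)@R.from_euler('y',-PHI).as_matrix()
    RI=B; OI=R.from_matrix(B).as_euler('xyz')
setphi(19.0)
def tcp_for_tip(tip): return np.array(tip)-RI@TIPT
def tip_now():
    s=bot.get_state(); return s["tcp_pos"]+R.from_euler('xyz',s["orientation"]).as_matrix()@TIPT
E
python3 - <<'E'
from h import *
print(RI, RI@[np.sin(PHI),0,np.cos(PHI)],INS)
a=bot.get_state()["tcp_pos"]
bot.grip(0.0,120)
tgt=SLOT-INS*28
print(slotc(tip_now()),solve_ik(tcp_for_tip(tgt),OI))
bot.move_ptp(tcp_for_tip(tgt),OI); bot.dwell(0.3)
s=bot.get_state();print(s["t"],s["tcp_pos"],slotc(tip_now()),s["contact_force"],s["wrist_torque"],s["opening"])
snap("top","t4",(310,110,420,220),5); snap("side","s4",(210,100,320,190),7)
print(proj("side",tip_now()),proj("top",tip_now()))
E
```

```text
[[-0.11279619  0.66301619  0.74005848]
 [ 0.96658145  0.2457835  -0.07287497]
 [-0.23021145  0.70710678 -0.6685826 ]] [ 0.66301619  0.2457835  -0.70710678] [ 0.66301619  0.2457835  -0.70710678]
[ 32.69944058   0.49162112 -30.20030995] [-0.11101755  0.13000464 -1.22654774 -0.62421014  0.00956462  1.24745101]
7.1167 [538.86571779  16.0227052  156.7669563 ] [ -1.15538288   0.35146078 -28.04526826] [ 0.82383341  0.52324861 -0.99017364] [ 0.04913635  0.81421176 -0.01490864] 0.14605868832128865
[273.36996116 140.52430289] [388.1283764  182.72772765]
```

View pics/t4.png

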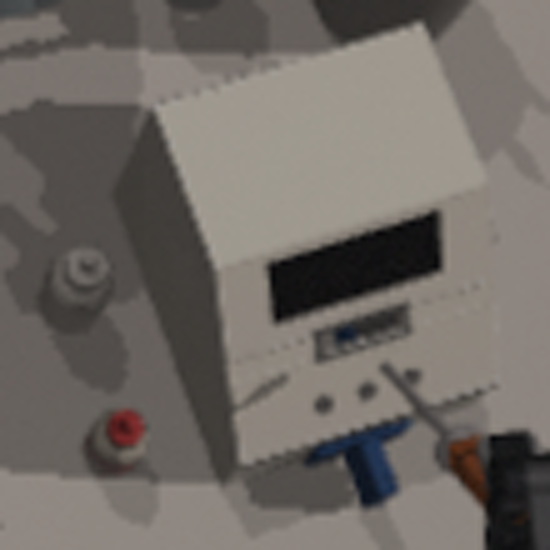

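View pics/s4.png

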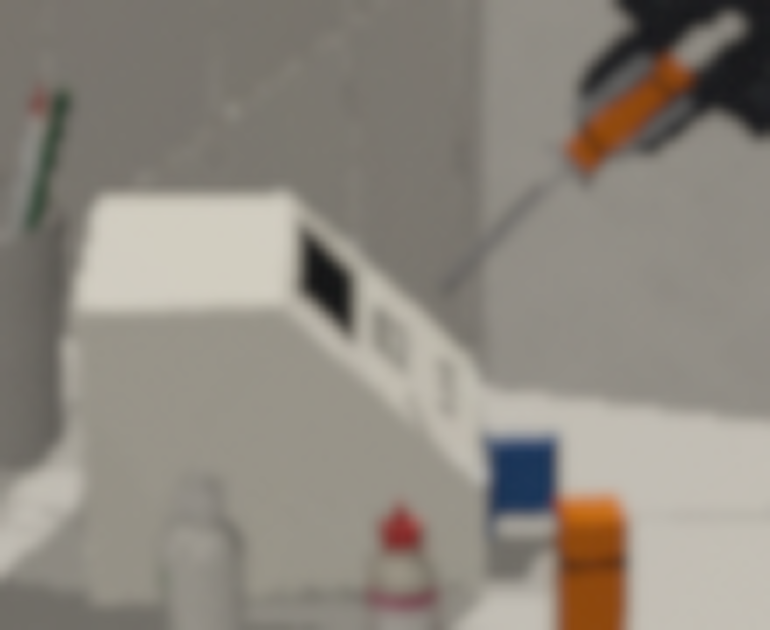

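Run:
```python
from h import *
X,e=tri((210+443/7,100+293/7),(310+385/5,110+366/5)); S,e2=tri((210+391/7,100+338/7),(382.5,176.4))
print(slotc(X),e,slotc(S),e2,slotc(X)-slotc(S),slotc(tip_now()))
C,e=tri((210+573/7,100+160/7),(310+447/5,110+452/5)); ax=X-C; n=np.linalg.norm(ax);ax/=n;print(n,ax@RY,ax@UP,ax@INS,e)
im=cv2.imread("pics/raw_s4.png")[125:160,255:300]; cv2.imwrite("pics/s4b.png",cv2.resize(im,None,fx=16,fy=16,interpolation=cv2.INTER_NEAREST))
im=cv2.imread("pics/raw_t4.png")[165:215,365:415]; cv2.imwrite("pics/t4b.png",cv2.resize(im,None,fx=11,fy=11,interpolation=cv2.INTER_NEAREST))
```

```text
[  0.66710333  -1.87036917 -25.70392503] 0.021584641900639242 [-1.87552647 -1.12743065  1.16569233] 0.005619519310848442 [  2.5426298   -0.74293852 -26.86961737] [ -0.8383425    0.13721705 -28.07622591]
71.47469591566444 -0.10522985819129861 -0.05651743192397759 0.9928405999120692 0.21016073927244794
```

View pics/s4b.png

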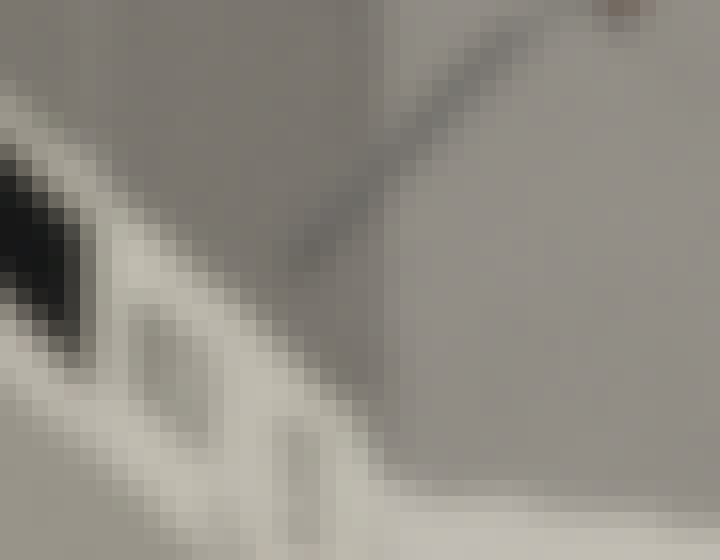

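View pics/t4b.png

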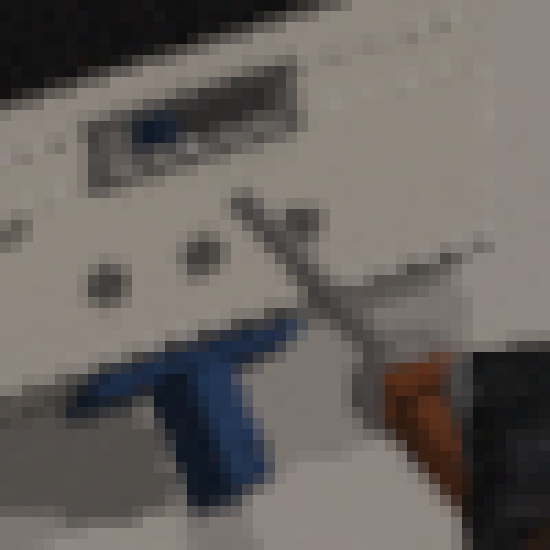

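Run:
```python
from h import *
for px in [(365+155/11,165+130/11),(365+133/11,165+130/11),(365+178/11,165+130/11),(382.5,176.4)]:
    o,d=ray("top",*px)
    print([slotc(o+d*((SLOT+INS*k-o)@INS)/(d@INS)).round(1) for k in(0,3,29)])
print(proj("top",tip_now()-INS*68),(310+447/5,110+452/5),proj("side",tip_now()-INS*68),(210+573/7,100+160/7))
```

```text
[array([ 6.1,  1.3, -0. ]), array([ 4.9, -0.8,  3. ]), array([ -5.4, -19.1,  29. ])]
[array([10.5,  2.8,  0. ]), array([9.3, 0.7, 3. ]), array([ -0.9, -17.5,  29. ])]
[array([ 1.6, -0.3,  0. ]), array([ 0.4, -2.4,  3. ]), array([-10.2, -20.7,  29. ])]
[array([-1.4, -0.3,  0. ]), array([-2.6, -2.4,  3. ]), array([-13.2, -20.7,  29. ])]
[403.66115012 199.66275202] (399.4, 200.4) [292.12699226 122.41073972] (291.8571428571429, 122.85714285714286)
```

```bash
cat >> h.py <<'E'
def P(y,u,d): return tcp_for_tip(SLOT+RY*y+UP*u+INS*d)
def st(tag=""):
    s=bot.get_state(); f=s["contact_force"]; print(tag,round(s["t"],2),"tip",slotc(tip_now()).round(1),"F(y,up,ins)",np.round([f@RY,f@UP,f@INS],2)); return s
E
python3 - <<'E'
from h import *
st()
bot.movel(P(-6,0.5,-15),OI,60); st("pre")
print(bot.movel(P(-6,0.5,14),OI,30,threshold=4)); st("in")
snap("top","t5",(350,150,420,220),8); snap("side","s5",(240,110,310,170),10)
E
```

```text
7.22 tip [ -0.8   0.1 -28.1] F(y,up,ins) [0.43 0.15 0.91]
pre 7.61 tip [ -6.   -0.1 -14.8] F(y,up,ins) [-0.06 -0.81  0.29]
False
in 8.72 tip [-6.   0.5 13.9] F(y,up,ins) [ 0.16 -1.49 -0.36]
```

View pics/t5.png

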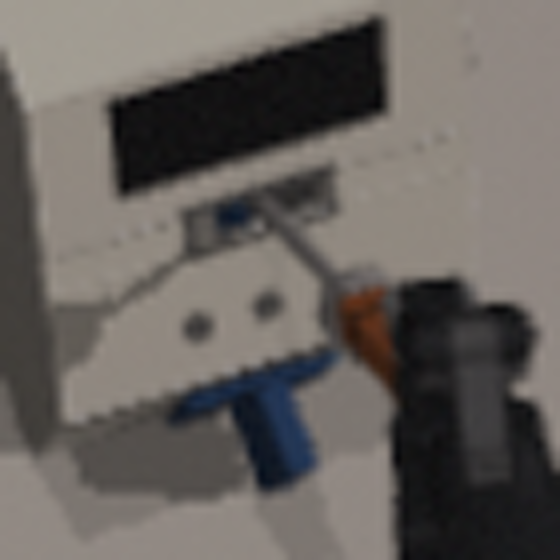

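View pics/s5.png

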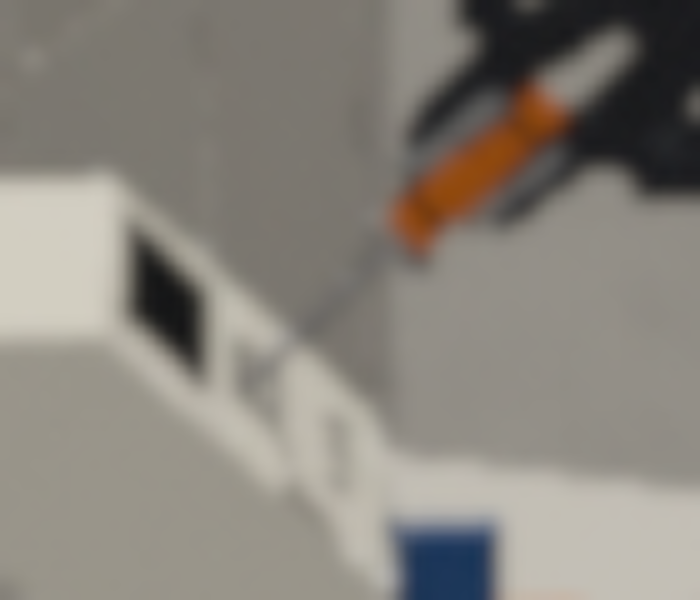

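```bash
cat >> h.py <<'E'
def probe(y,u=0.5):
    bot.movel(P(y,u,24),OI,60); a=st("at")
    h=bot.movel(P(y,u,33.5),OI,12,threshold=5.5); st("probe %s hit=%s"%(y,h)); return h
E
python3 - <<'E'
from h import *
h=probe(-6)
if h: bot.movel(P(-6,0.5,24),OI,60); st("back")
E
```

```text
at 9.14 tip [-5.9  0.3 24.2] F(y,up,ins) [-0.36 -0.09  0.02]
probe -6 hit=True 9.68 tip [-6.2  0.4 29.7] F(y,up,ins) [ 0.45  1.94 -3.88]
back 9.93 tip [-5.9  0.2 23.8] F(y,up,ins) [ 0.53  0.37 -0.06]
```

Run:
```python
from h import *
for y in (4,10,-11):
    h=probe(y)
    if not h: break
    bot.movel(P(y,0.5,24),OI,80); st("back")
```

```text
at 10.25 tip [ 4.8  0.1 24.1] F(y,up,ins) [-0.69 -0.7   0.56]
probe 4 hit=True 10.76 tip [ 3.6  0.4 29. ] F(y,up,ins) [ 0.67  1.79 -3.49]
back 11.01 tip [ 4.1  0.1 23.7] F(y,up,ins) [ 0.84 -0.37  0.66]
at 11.26 tip [10.6  0.2 24. ] F(y,up,ins) [ 0.56 -0.24 -0.13]
probe 10 hit=True 11.76 tip [ 9.7  0.4 28.8] F(y,up,ins) [ 0.85  1.36 -5.33]
back 12.01 tip [10.   0.4 23.8] F(y,up,ins) [-0.15  0.06  1.28]
at 12.51 tip [-11.6   0.3  24. ] F(y,up,ins) [ 0.04 -0.87 -0.03]
probe -11 hit=True 13.05 tip [-10.9   0.3  29.9] F(y,up,ins) [ 1.01  0.23 -2.22]
back 13.3 tip [-10.9   0.2  23.8] F(y,up,ins) [-0.46 -0.68 -0.15]
```

Run:
```python
from h import *
for y in (-11,-6,0,4,10):
    bot.movel(P(y,0.5,27),OI,80); bot.dwell(0.1)
    h=bot.movel(P(y,0.5,33.5),OI,12,threshold=8.5); st("probe %s hit=%s"%(y,h))
    if not h: break
    bot.movel(P(y,0.5,26),OI,80)
```

```text
probe -11 hit=True 14.02 tip [-11.1   0.2  30. ] F(y,up,ins) [ 0.96  0.64 -2.14]
probe -6 hit=False 15.31 tip [-6.1  0.8 33.6] F(y,up,ins) [-0.1   0.67 -3.71]
```

Run:
```python
from h import *
for d in (35.5,37):
    h=bot.movel(P(-6,0.5,d),OI,12,threshold=6); st("d %s %s"%(d,h))
    if h: break
snap("top","t6",(350,150,420,220),8); snap("side","s6",(240,110,310,170),10)
```

```text
d 35.5 False 15.62 tip [-6.1  0.8 35.6] F(y,up,ins) [ 0.78  0.48 -4.77]
d 37 False 15.9 tip [-6.1  0.7 37.1] F(y,up,ins) [ 0.16  1.34 -4.22]
```

View pics/t6.png

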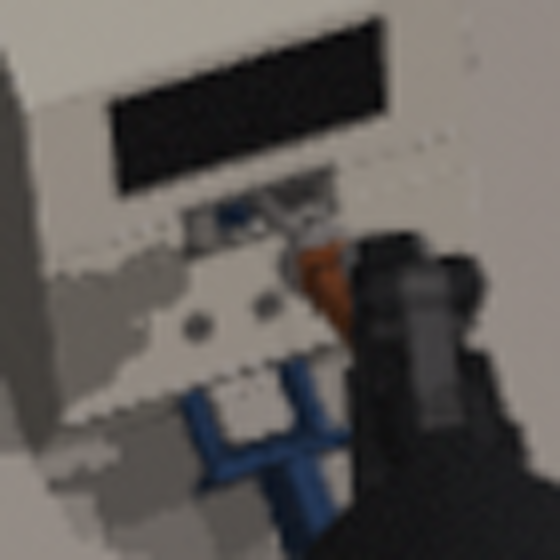

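View pics/s6.png

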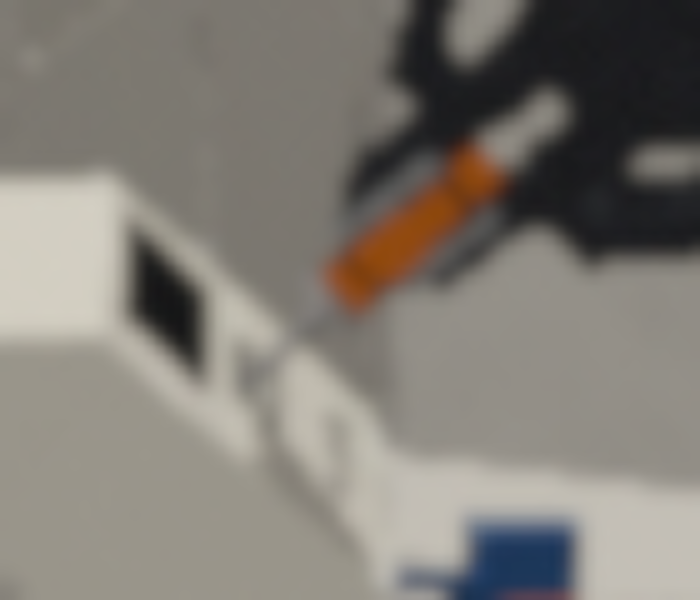

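```bash
cat >> h.py <<'E'
def downori(deg):
    j=jawdir(deg); dn=np.array([0,0,-1.]); B=np.stack([np.cross(j,dn),j,dn],1)@R.from_euler('y',-PHI).as_matrix()
    return B,R.from_matrix(B).as_euler('xyz')
E
python3 - <<'E'
from h import *
bot.movel(P(-6,0.5,20),OI,80); bot.movel(P(-6,0.5,-40),OI,150); st("out")
RDn,OD=downori(HAND)
print(RDn[:,2])
M=np.array([521.5,427.7,72.])
f=lambda z,:M+[0,0,z-72]-RDn@TIPT
for z in(130,90,6): print(f(z),solve_ik(f(z),OD))
bot.move_ptp([560,200,240],OD); print(bot.get_state()["t"])
bot.move_ptp(f(100),OD);bot.dwell(.3); s=bot.get_state(); print(s["t"],s["tcp_pos"],f(100),tip_now())
print(proj("side",tip_now()),proj("top",tip_now()))
snap("top","t7",(150,170,270,270),6); snap("side","s7",(190,150,310,280),5)
E
```

```text
out 16.91 tip [ -6.3   1.3 -39.8] F(y,up,ins) [-0.39  0.14  0.46]
[ 0.09518692 -0.31134237 -0.94551858]
[523.30855141 421.78449488 212.03514706] [ 0.70391982  0.69925219  0.32608647  1.33316635 -0.30358769  1.9987742 ]
[523.30855141 421.78449488 172.03514706] [ 0.70391982  0.72014135  0.26286033  1.24905106 -0.30358769  1.9987742 ]
[523.30855141 421.78449488  88.03514706] [ 0.70391982  0.78327711  0.16198091  1.08503588 -0.30358769  1.9987742 ]
18.4167
19.6417 [524.10247636 420.73142657 182.83898942] [523.30855141 421.78449488 182.03514706] [522.37052509 426.69815753 100.80589927]
[238.93949038 212.81600766] [198.10863668 206.22369199]
```

View pics/t7.png

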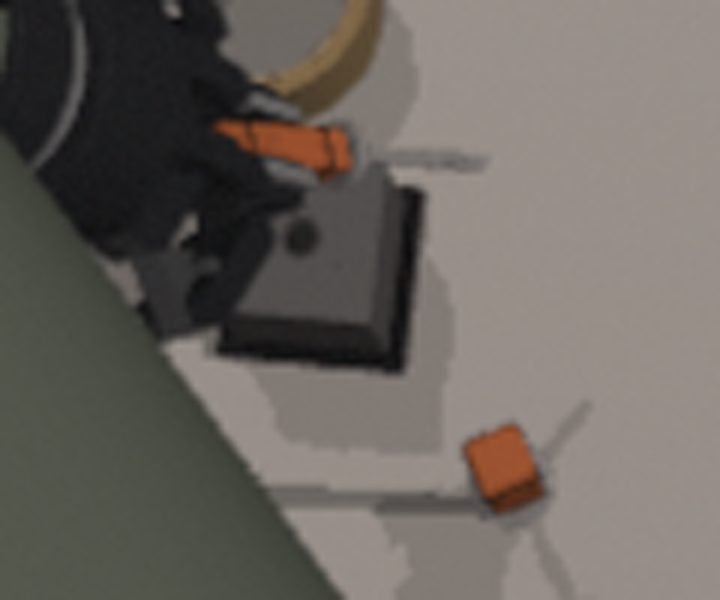

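View pics/s7.png

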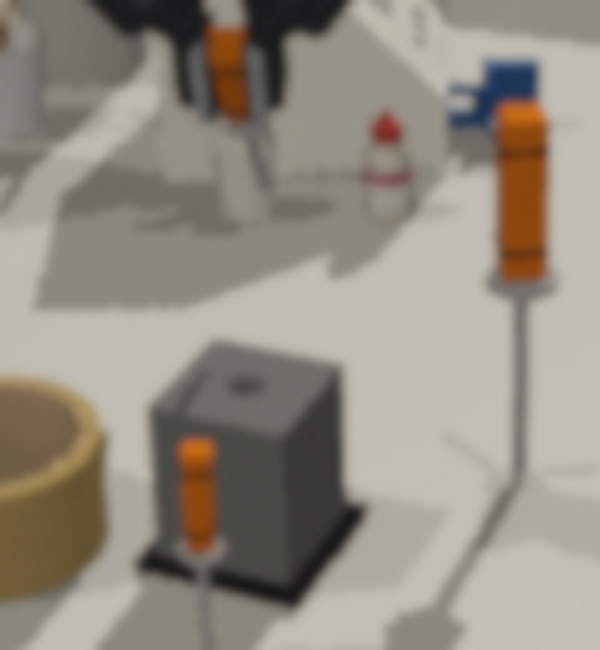

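Run:
```python
from h import *
s=bot.get_state(); Rm=R.from_euler('xyz',s["orientation"]).as_matrix(); g=s["tcp_pos"]-Rm[:,2]*19
X,e=tri((190+268/5,150+190/5),(150+485/6,170+161/6)); C,e2=tri((190+243/5,150+122/5),(150+354/6,170+156/6))
print("grasp",g,"tip",X,e,"collar",C,e2,np.linalg.norm(X-C),np.linalg.norm(X-g))
for v in (X-g,X-C):
    t=Rm.T@v; print(t, np.degrees(np.arctan2(t[0],t[2])))
im=cv2.imread("pics/raw_s7.png")[150:195,215:260]; cv2.imwrite("pics/s7b.png",cv2.resize(im,None,fx=12,fy=12,interpolation=cv2.INTER_CUBIC))
```

```text
grasp [521.95203954 427.05824326 200.4964289 ] tip [540.50227675 360.55177648 118.93212178] 1.0633515260399578 collar [531.18543814 398.72245475 166.24917991] 1.8496141338926444 61.50372468789511 106.86420176147048
[-38.73068631  -1.67535264  99.5845608 ] -21.252183256938377
[-21.69891655  -2.23401353  57.50542891] -20.673338653801846
```

View pics/s7b.png

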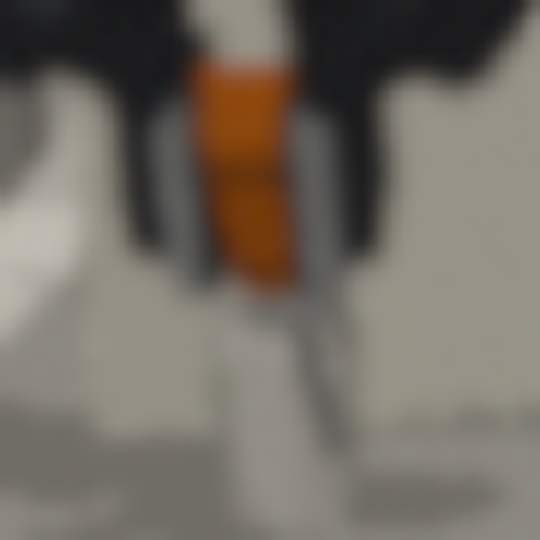

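```bash
sed -i 's/^setphi(19.0)/setphi(-21.0)/' h.py
python3 - <<'E'
from h import *
RDn,OD=downori(HAND); M=np.array([521.5,427.7,72.])
f=lambda z:M+[0,0,z-72]-RDn@TIPT
print(bot.get_state()["t"],f(100),solve_ik(f(100),OD),tip_now())
bot.movel(f(100),OD,60);bot.dwell(.2); s=bot.get_state(); print(s["t"],s["tcp_pos"],tip_now())
print(proj("side",tip_now()),proj("top",tip_now()),proj("side",tip_now()+[0,0,68]))
snap("top","t8",(150,170,270,270),6); snap("side","s8",(190,150,310,280),5)
E
```

```text
19.7417 [519.50924368 434.21147052 182.2619719 ] [ 0.42480054  0.53492346 -0.04944785  0.93742772  0.36337608  1.70789413] [540.71487682 365.59487401 123.87913204]
20.7917 [519.12384191 435.36543039 182.50485978] [521.18431127 428.84784323 100.24508891]
[239.08068363 213.71091698] [197.03418831 206.80313905] [237.54483064 180.8403989 ]
```

View pics/t8.png

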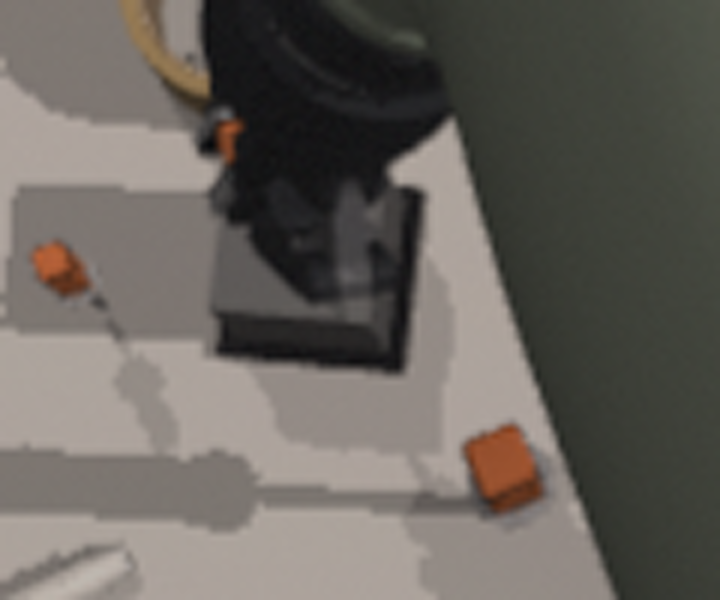

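View pics/s8.png

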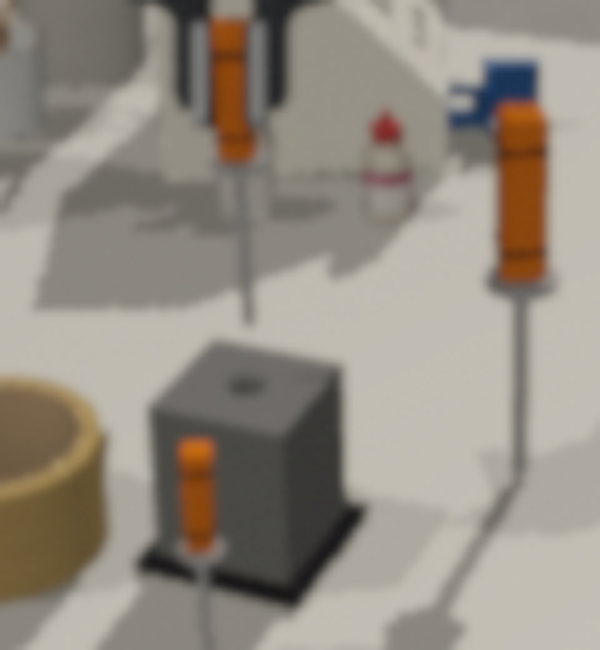

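Run:
```python
from h import *
M=np.array([521.5,427.7,72.]); print(proj("side",M),proj("side",M+[0,5,0]),proj("side",M+[5,0,0]),proj("top",M))
for i,(c0,c1,r0,r1) in {"hole":(230,248,222,232)}.items():
    im=cv2.imread("pics/raw_s8.png",0)[r0:r1,c0:c1].astype(float); w=np.clip(95-im,0,None); print(im.astype(int)); 
im=cv2.imread("pics/raw_s8.png",0)[176:220,228:250]; cv2.imwrite("pics/s8b.png",cv2.resize(im,None,fx=14,fy=13,interpolation=cv2.INTER_NEAREST))
t=cv2.imread("pics/raw_t7.png",0)[200:220,190:212]; print(t)
```

```text
[239.77481807 226.42006236] [238.73248979 227.70809844] [237.35505489 225.98039649] [199.36024321 209.34173992]
[[112 108 107 107 107 107 108 107 107 108 107 108 108 109 109 109 111 111]
 [108 107 108 107 107 107 107 107 106 106 106 107 107 108 108 108 109 109]
 [107 107 107 107 106 105 104 101 100 100 102 102 105 107 108 108 108 108]
 [107 107 107 106 105 102  96  92  89  90  92  95  99 103 106 107 108 107]
 [107 107 107 106 104  97  88  82  78  79  81  85  92 100 106 107 108 108]
 [107 107 107 107 103  96  85  76  73  74  78  82  91 100 106 107 108 108]
 [107 107 107 107 106 101  91  84  81  83  86  91  98 103 107 108 108 108]
 [107 107 107 108 107 106 101  97  96  97  98 101 104 107 108 108 108 108]
 [107 107 107 108 108 107 106 106 105 105 106 106 108 108 108 108 107 108]
 [107 107 107 107 108 108 107 108 108 107 108 107 108 108 107 108 108 108]]
[[22 25 27 28 30 39 49 53 58 69 80 86 86 66 66 66 66 72 81 82 79 79]
 [22 26 27 27 30 29 29 29 36 41 50 67 73 77 74 71 71 76 77 80 80 79]
 [25 21 21 25 26 29 29 29 30 28 49 75 79 79 79 80 79 80 80 79 79 79]
 [28 27 29 28 26 26 27 27 27 2
[... 443 characters left out ...]
79 79 79]
 [29 27 28 30 28 47 66 55 29 31 34 35 47 68 79 80 78 80 79 79 80 79]
 [30 28 28 29 33 56 75 61 38 34 36 42 60 75 79 79 79 79 80 79 78 80]
 [28 29 30 29 47 68 78 73 62 52 53 62 72 79 80 79 79 79 79 79 78 78]
 [28 28 28 38 62 79 79 79 76 73 74 79 79 80 79 77 76 78 79 79 78 79]
 [30 28 33 51 74 79 79 79 80 79 79 78 78 79 80 77 73 80 80 78 79 79]
 [27 30 44 69 79 79 80 79 79 79 80 78 79 79 80 78 78 79 79 79 79 77]
 [27 35 59 79 80 78 79 79 79 78 78 78 79 80 79 79 79 78 79 79 79 77]
 [32 49 74 79 79 79 79 80 79 79 79 80 79 78 79 79 79 79 79 79 79 76]
 [37 62 79 80 79 79 79 79 78 78 78 80 79 79 79 79 79 79 79 80 79 75]
 [52 74 80 79 79 79 78 80 79 79 80 79 79 80 79 80 79 79 78 79 80 74]]
```

View pics/s8b.png

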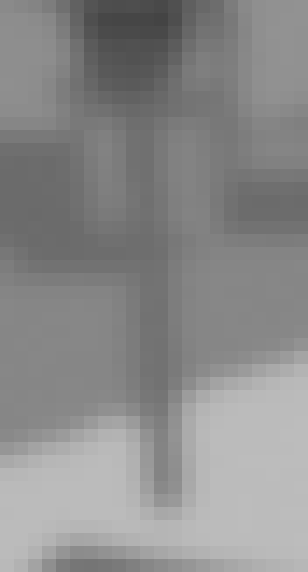

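```bash
cat >> h.py <<'E'
RDn,OD=downori(HAND)
def D(x,y,z): return np.array([x,y,z])-RDn@TIPT
E
python3 - <<'E'
from h import *
bot.movel(D(523,427,78),OD,40); bot.dwell(.2); print(bot.get_state()["t"],tip_now(),bot.get_state()["contact_force"])
snap("side","s9",(220,170,260,240),8)
print(proj("side",tip_now()))
E
```

```text
21.7917 [523.24066486 427.10255306  78.35878585] [-0.64745279 -1.22480868 -0.74638384]
[238.93541774 223.2271312 ]
```

View pics/s9.png

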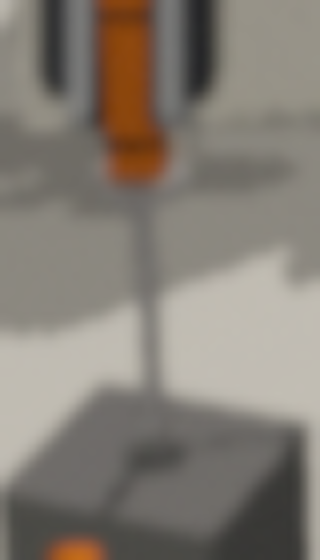

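Run:
```python
from h import *
h=bot.movel(D(523,427,50),OD,25,threshold=4); s=bot.get_state(); print(h,s["t"],tip_now(),s["contact_force"])
if not h:
    h=bot.movel(D(523,427,4),OD,30,threshold=4); s=bot.get_state(); print(h,s["t"],tip_now(),s["contact_force"],s["wrist_torque"])
snap("side","s10",(190,130,310,280),5)
```

```text
False 23.1083 [523.16958453 427.09516327  50.21696328] [ 0.67363758  0.06121438 -0.19548327]
True 24.3333 [522.72455078 427.2463105    9.32176317] [ 0.1784084  -0.61325432  4.86047368] [-0.25960644 -0.04052698  0.05209949]
```

View pics/s10.png

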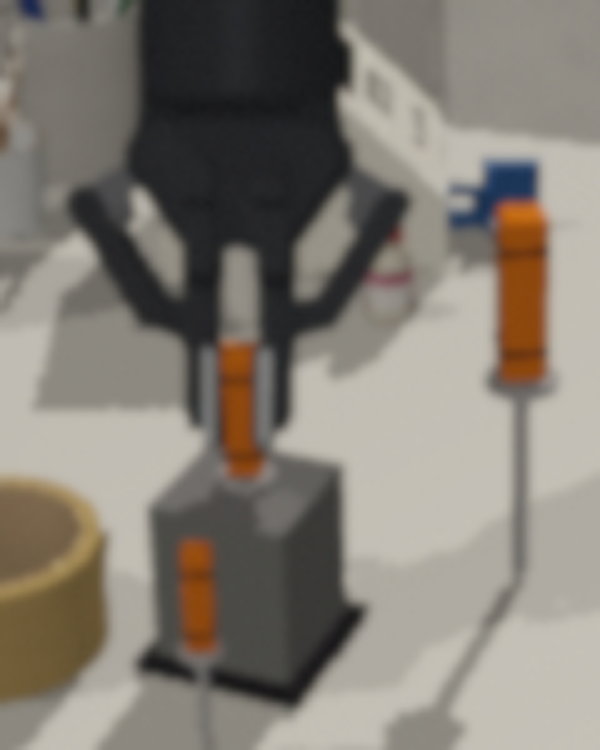

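Run:
```python
from h import *
bot.grip(0.55,60); s=bot.get_state(); print(s["t"],s["contact_force"])
p=s["tcp_pos"]-RDn[:,2]*75; bot.movel(p,OD,150)
p2=p+np.array([0,-20,50]); bot.movel(p2,orient([0,0,-1],jawdir(HAND)),200)
print(bot.get_state()["t"],bot.get_state()["tcp_pos"])
bot.move_ptp([470,150,200],orient([0,0,-1],RY)); print(bot.get_state()["t"])
snap("side","s11",(190,110,310,280),4); snap("top","t11",(140,100,420,270),2.8)
```

```text
24.8083 [-0.99143785  1.04535099 -0.13978158]
25.975 [526.69503709 388.17180525 208.52543111]
27.7083
```

View pics/s11.png

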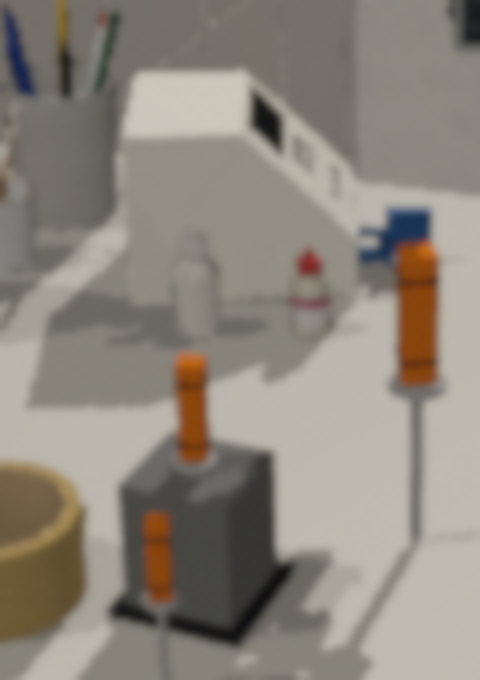

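View pics/t11.png

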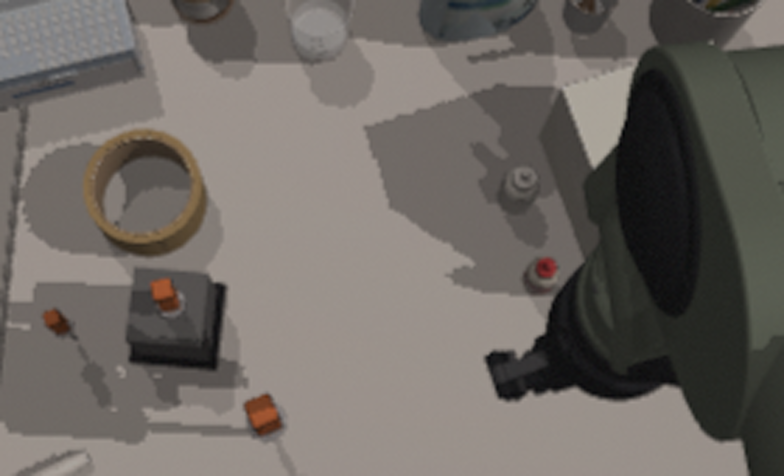

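Run:
```python
from h import *
for xx in(100,74):
  for z in(38,6): print(xx,z,proj("side",RD-RX*(xx+18)+UZ*z))
im=cv2.imread("pics/raw_s11.png"); hsv=cv2.cvtColor(im,cv2.COLOR_BGR2HSV); m=cv2.inRange(hsv,(100,110,40),(125,255,200)); m[:,:270]=0;m[:, 320:]=0;m[:150]=0;m[200:]=0
ys,xs=np.nonzero(m); print(xs.min(),xs.max(),ys.min(),ys.max())
# top: initial tab
t=cv2.imread("pics/top0.png"); hsv=cv2.cvtColor(t,cv2.COLOR_BGR2HSV); m=cv2.inRange(hsv,(100,110,30),(130,255,200)); m[:,:365]=0;m[:,400:]=0;m[:190]=0;m[215:]=0
print("\n".join("".join('#' if v else '.' for v in r) for r in m[190:215,365:400]))
for z in(38,): print(proj("top",RD-RX*100+UZ*z+RY*5),proj("top",RD-RX*100+UZ*z-RY*5),proj("top",RD-RX*74+UZ*z))
```

```text
100 38 [296.18519344 161.87663881]
100 6 [296.06094566 172.93449361]
74 38 [286.30260859 162.03415955]
74 6 [286.28477586 173.08433081]
281 296 163 174
...................................
...................................
...................................
...................................
...................................
......................####.........
...................######..........
................######.............
............#########..............
.........############..............
........####...######..............
........##....########.............
...............#######.............
...............########............
................#######............
................#######............
................########...........
.................#######...........
.................######............
.................####..............
..................#................
...................................
...................................
...................................
...................................
[384.96977294 208.1937328 ] [389.2988555  206.82401731] [382.86101793 196.29036888]
```

Run:
```python
from h import *
o=orient([0,0,-1],RY); T=RD-RX*(87+18+3)+RY*1
bot.grip(0.5,30)
bot.movel(T+UZ*110,o,250); print(bot.get_state()["t"],bot.get_state()["tcp_pos"],T)
print(bot.movel(T+UZ*9,o,90,threshold=6)); s=bot.get_state(); print(s["t"],s["tcp_pos"],s["contact_force"])
snap("side","s12",(220,110,340,200),6)
```

```text
28.8583 [543.53069014  27.34049059 110.38907706] [543.88658884  26.69788704   0.        ]
False
30.1333 [543.75328602  26.65297896   9.25950293] [-0.16062662 -0.72515044 -1.23791456]
```

View pics/s12.png

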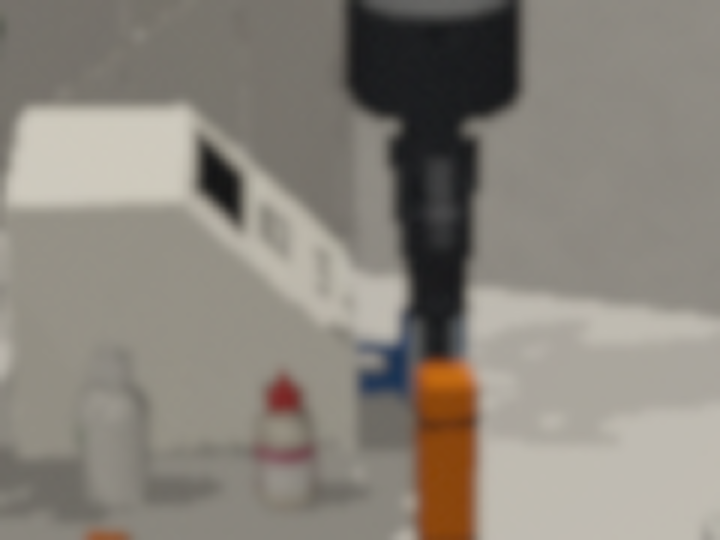

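Run:
```python
from h import *
o=orient([0,0,-1],RY); T=RD-RX*(87+18+3)+RY*1+UZ*9
bot.grip(0.0,30); s=bot.get_state(); print(s["t"],s["opening"],s["tcp_pos"],s["contact_force"])
T=s["tcp_pos"].copy(); T[2]=9.3
h=bot.movel(T-RX*50,o,70,threshold=12); s=bot.get_state(); print(h,s["t"],(s["tcp_pos"]-T)@RX,s["contact_force"]@RX,s["opening"])
h=bot.movel(T-RX*62,o,25,threshold=8); s=bot.get_state(); print(h,s["t"],(s["tcp_pos"]-T)@RX,s["contact_force"]@RX,s["contact_force"],s["opening"])
snap("side","s13",(220,110,340,200),6); snap("top","t13",(310,110,450,260),4)
```

```text
30.575 0.10985374314062721 [544.22344253  26.9408027    9.41629568] [-1.12170105  1.2308956   3.4667561 ]
False 31.4333 -50.21649260188277 -0.9941921661021952 0.11522557054696812
True 31.7833 -54.85952602158836 0.8119283966311969 [ 0.94567891 -0.21515014  1.17369503] 0.10996546961850948
```

View pics/s13.png

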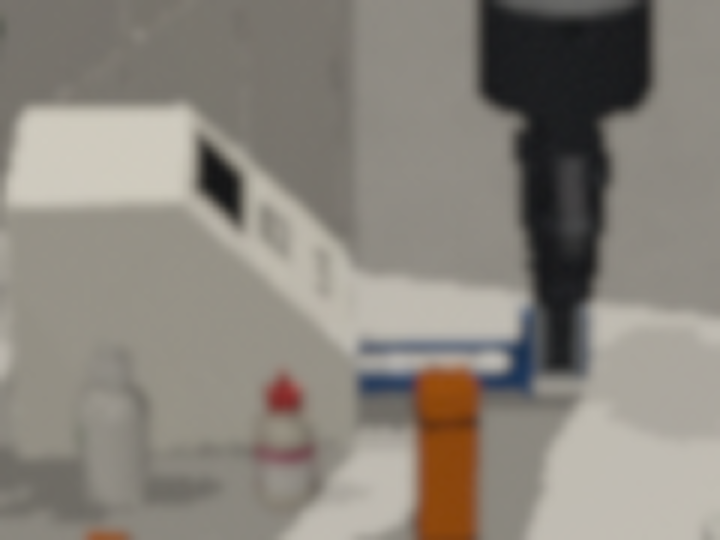

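View pics/t13.png

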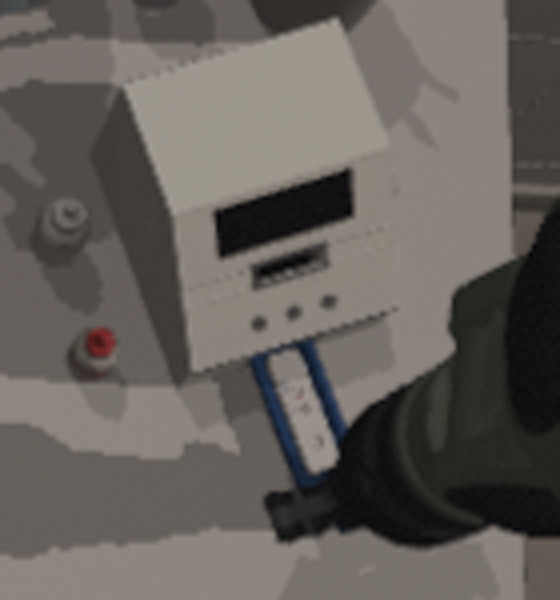

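Run:
```python
from h import *
o=orient([0,0,-1],RY); s=bot.get_state(); T=s["tcp_pos"].copy()
h=bot.movel(T-RX*7,o,14,threshold=9); s=bot.get_state(); print(h,s["t"],(s["tcp_pos"]-T)@RX,s["contact_force"]@RX,s["tcp_pos"],s["opening"])
```

```text
True 32.1667 -0.008025870387794537 0.9217702528408311 [492.8510798    7.69021161   9.32961648] 0.11034772970156256
```

Run:
```python
from h import *
bot.grip(0.45,30); s=bot.get_state(); print(s["t"])
p=s["tcp_pos"]; bot.movel(p+UZ*130,None,150)
bot.move_ptp([430,180,230],orient([0,0,-1],jawdir(60)));print(bot.get_state()["t"])
snap("top","t14",(310,110,450,260),4); snap("side","s14",(190,110,340,270),5)
t=cv2.imread("pics/raw_t14.png"); hsv=cv2.cvtColor(t,cv2.COLOR_BGR2HSV)
for o_ in (72,75): print(o_,[proj("top",RD-RX*(k+o_)+UZ*38) for k in(100,74)],[proj("side",RD-RX*(k+o_)+UZ*38) for k in(100,74)])
```

```text
32.5583
34.725
72 [array([399.20847577, 239.19794334]), array([394.80779578, 227.64737038])] [array([316.74519426, 161.54892833]), array([306.84009178, 161.70680799])]
75 [array([399.71926344, 240.53862029]), array([395.31318651, 228.97388186])] [array([317.88878979, 161.5307003 ]), array([307.98243407, 161.68859994])]
```

View pics/t14.png

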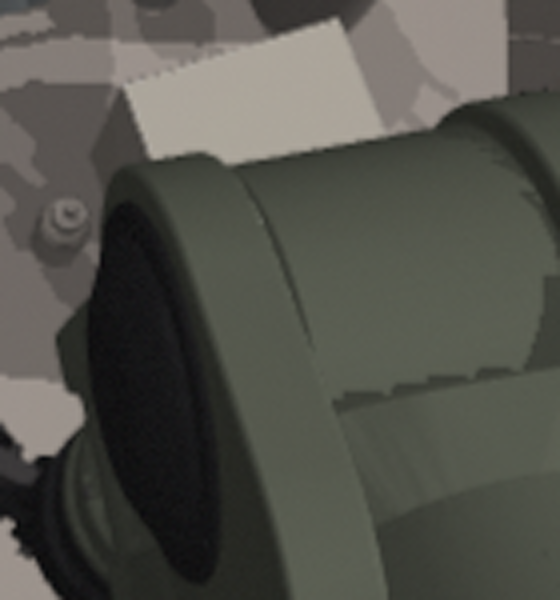

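View pics/s14.png

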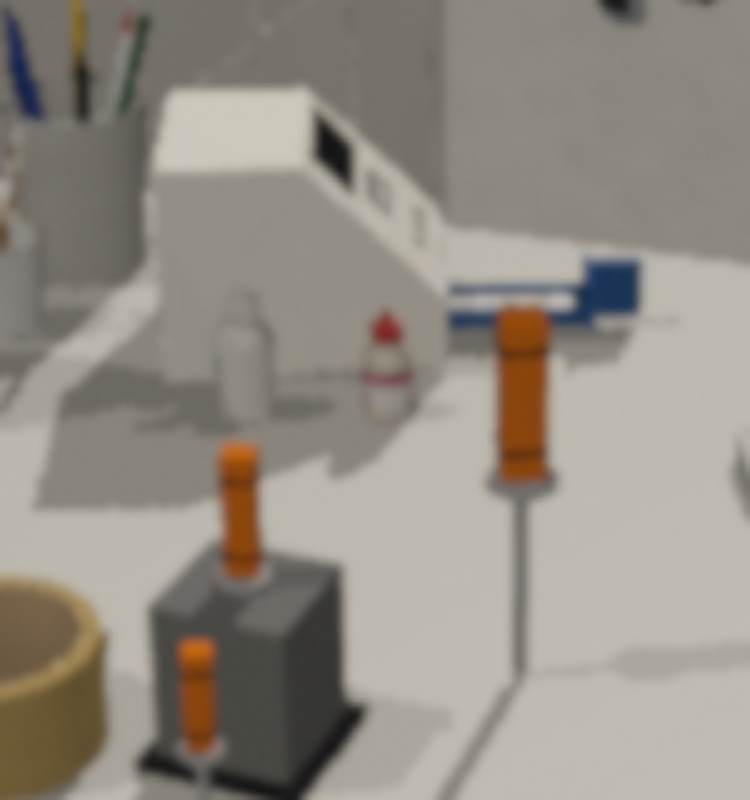

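Run:
```python
from h import *
o=orient([0,0,-1],jawdir(HAND))
bot.grip(0.55,120)
bot.move_ptp([521.8,427.5,210],o); print(bot.get_state()["t"])
print(bot.movel([521.8,427.5,87],o,110,threshold=8)); s=bot.get_state(); print(s["t"],s["tcp_pos"],s["contact_force"])
bot.grip(0.0,120); s=bot.get_state(); print(s["t"],s["tcp_pos"],s["opening"],s["contact_force"])
snap("side","s15",(190,130,310,280),5)
```

```text
36.1083
False
37.375 [522.39028703 427.85870072  87.94654647] [-0.91779007 -0.6833563  -0.99426324]
37.7833 [522.21617965 427.84937021  87.84050089] 0.1470871061667727 [-0.7408383  -1.08745111  4.10720805]
```

View pics/s15.png

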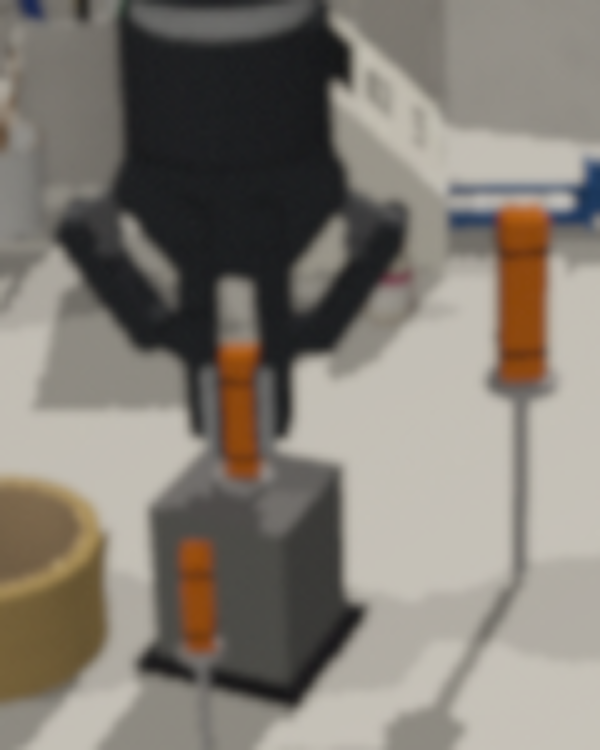

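Run:
```python
from h import *
o=orient([0,0,-1],jawdir(HAND)); s=bot.get_state(); p=s["tcp_pos"].copy()
bot.movel(p+UZ*76,o,45); s=bot.get_state(); print(s["t"],s["tcp_pos"],s["contact_force"])
snap("side","s16",(190,110,310,260),5)
np.save("p.npy",p)
```

```text
39.6917 [522.03823903 427.7393269  163.4812313 ] [-0.40267752 -0.37576811 -1.27072894]
```

View pics/s16.png

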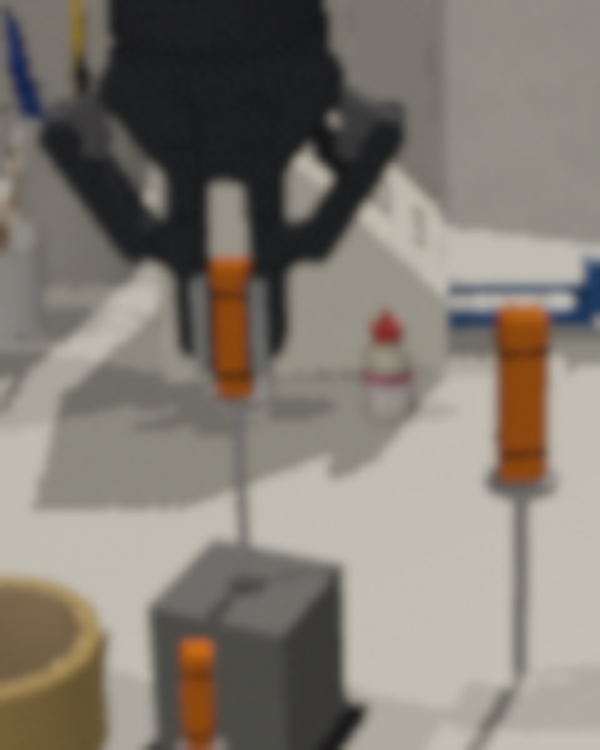

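Run:
```python
from h import *
o=orient([0,0,-1],jawdir(HAND)); p=np.load("p.npy")
h=bot.movel(p+UZ*30,o,35,threshold=4); s=bot.get_state(); print(h,s["t"],s["tcp_pos"],s["contact_force"])
if not h:
    h=bot.movel(p-UZ*3,o,30,threshold=4); s=bot.get_state(); print(h,s["t"],s["tcp_pos"]-p,s["contact_force"])
    if abs(s["tcp_pos"][2]-p[2])<6:
        bot.grip(0.55,60); bot.movel(s["tcp_pos"]+UZ*110,o,120); 
        bot.move_j([0.2,0.326,-0.193,1.052,0,1.437])
        print(bot.get_state()["t"],bot.get_state()["tcp_pos"])
snap("top","t17"); snap("side","s17")
```

```text
False 41.2083 [522.35459548 427.95271198 118.08961672] [-0.19794895  0.02778688 -1.72916511]
True 42.125 [-0.25407328 -0.15224158  0.02465986] [-0.53178446 -0.48846966  4.45886854]
44.6083 [519.59786411 181.13793332 231.06087573]
```

View pics/t17.png

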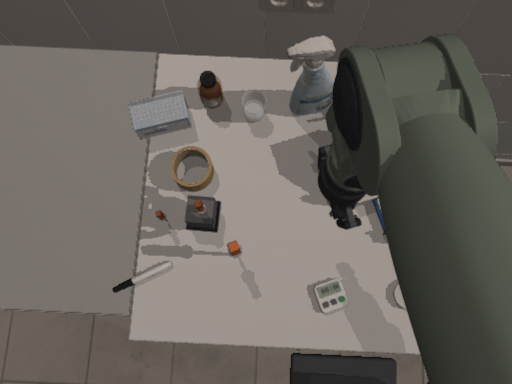

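View pics/s17.png

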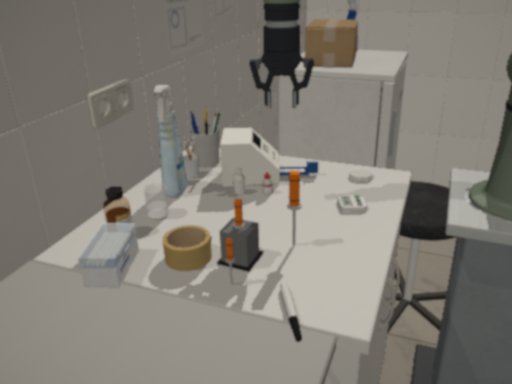

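Run:
```python
from h import *
bot.move_j([0.977,0.326,-0.193,1.052,0,1.437]); print(bot.get_state()["t"])
snap("top","t18",(310,110,450,260),4); snap("side","s18",(190,110,340,270),5)
a=cv2.imread("pics/side0.png").astype(int);b=cv2.imread("pics/raw_s18.png").astype(int)
for n,(c0,c1,r0,r1) in dict(droppers=(228,275,168,196),stand=(222,260,195,265)).items(): print(n,np.abs(a-b)[r0:r1,c0:c1].max())
t=cv2.imread("pics/raw_t18.png").astype(int);t0=cv2.imread("pics/top0.png").astype(int); print(np.abs(t-t0)[155:210,315:345].max())
```

```text
46.25
droppers 2
stand 28
4
```

View pics/t18.png

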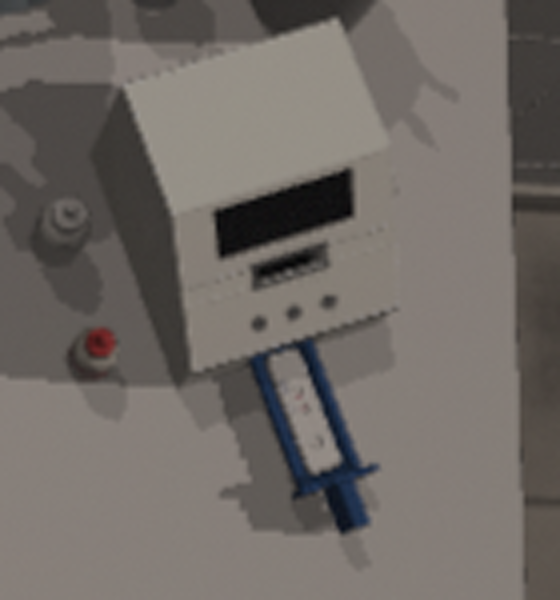

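View pics/s18.png

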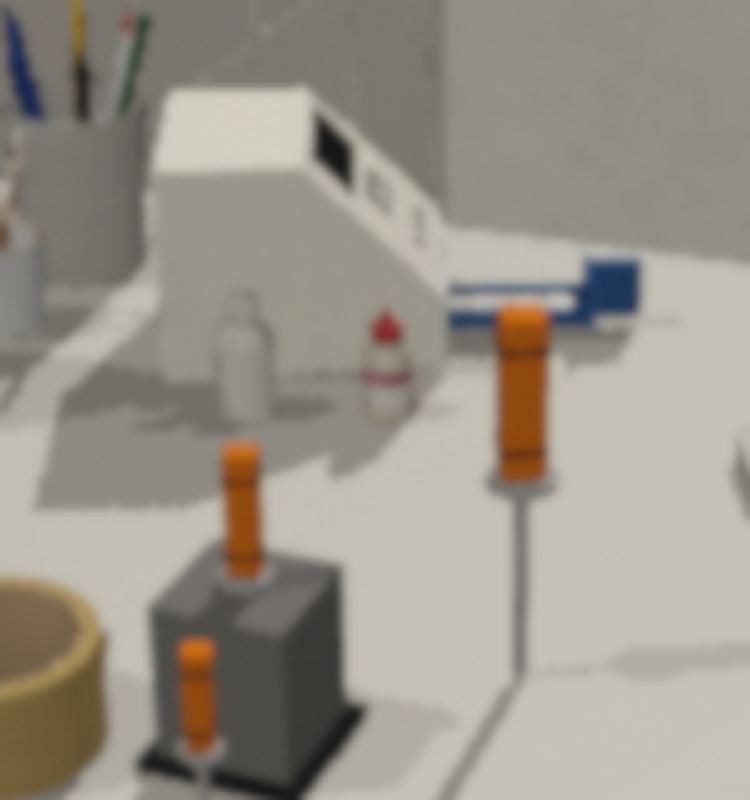

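The tray is fully out with the cassette lying in its recess, with the tab's front at side pixel (318, 162). The pin stands upright in the stand at side (238, 215). The droppers show the same pixels as at the start, so I'm handing it in.

```bash
python3 -c "
from bench import bot
bot.sign_off(); print(bot.get_state()['t'])"
```

```text
the job is handed in; nothing more can be done
the job is handed in; nothing more can be done
```

I handed the job in at about 46 s. The tray is out at its stop with the cassette in it, the middle-sized pin is upright in its stand, and the two dropper bottles are unmoved.

- **Latch:** I felt along the slot with light presses set to stop at 5.5 N, then 8.5 N. The pad gave at about 6 mm to the reader's -y side of the slot's centre. It freed the tray by about 7.5 mm of travel, with about 5 N on the pin.
- **Tray:** I drew the tray by its tab until it would not move further. The tab's front end then sat where a 75 mm draw puts it in the side view, although the arm's own reading came to about 73 mm. That gap is within the error of my reader position.
- **Order:** One gripper cannot hold the pin and pull the tab, so I parked the pin in the stand before drawing the tray. Afterwards I lifted it fully out and seated it again, so the last placing followed the draw.
- **What went wrong:** The pin swung about 20° in the grip on both fast transfers. I saw this in the pictures and corrected for it by tilting the tool. My first probe at the pad stopped too early and wrongly read as the rigid carrier. The second pass, at the higher limit, found it.
- **Last checks:** Both cameras confirmed the final state. The droppers differ from the first pictures by at most 4 grey levels. The two cameras disagreed by 3 to 5 mm in y throughout, which I worked around by averaging and by measuring within one view.

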